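# Blow a lens canister dry with a dead-man air paddle

## Task

Blow the rinsed lens canister dry: take it off the draining rest, turn it mouth down, lower it (do not drop it) over the drying post until its rim sits on the post's collar, and let go of it. Only then press the sprung air paddle down with the fingers until it is level, hold it level for at least three seconds, and finish while still holding it there: the paddle is not released at the end. Leave the spray bottle, slide box, joystick panel and bare optical post where they are.

Things in the scene. Friction and masses are not known exactly. Their poses are not given: they have to be found in the camera images.
- canister_mid (a point): the lens canister: plain aluminium hollow tube, outer diameter 40 mm, 80 mm long, 3 mm wall, one end closed (4 mm thick), the other open, no handle, 70 to 160 g. This point is its centre, half-way along its axis; its own z axis runs along the tube towards the open mouth. At the start it lies on the rest, mouth away from the robot and 20 degrees below level, its centre about 66 mm above the table; it must end with z pointing straight down
- canister_mouth (a point): centre of the canister's open mouth, in the plane of the rim, 40 mm from its centre along its z axis; same axes as the canister
- rest: draining rest, fixed: 110 x 50 x 8 mm aluminium foot (origin under its centre) carrying two steel rails of 8 mm that slope down 20 degrees along its own +x, with a low stop at the lower end against which the canister's rim leans. Rails and stop are only 32 mm wide, so fingers pass beside them; the canister's centre is above the origin
- post_seat (a point): drying post, fixed: upright white nozzle 24 mm in diameter with a tapered tip, rising 60 mm above a steel collar of 56 mm diameter. This point is on the post's axis on the collar's top face, 20 mm above the table; the canister's rim sits here (its closed end then stays 16 mm clear of the tip)
- valve: dead-man air valve, fixed: 160 x 85 x 10 mm aluminium foot (origin under its centre), with two grey cheeks at its +x end carrying the hinge of the paddle, 55 mm above the table and 55 mm along +x from the origin; a 10 mm wide steel index pillar stands 34 mm to +y of the paddle's midline, beside its free end, its top 58 mm above the table, at the height of the paddle's upper face when the paddle is level
- paddle (a joint): angle of the sprung paddle, a flat steel plate 115 x 44 x 6 mm that reaches from the hinge along the valve's -x: 0 at rest (free end raised 0.45 rad above level), 0.45 when level, 0.75 at the lower stop. It grows as the free end is pressed down and springs back when let go; near the free end it takes about 3 N to start and about 8 N at level
- paddle_pad (a point): point to press, moving with the paddle: on its upper face, on the midline, 95 mm from the hinge; its z axis is normal to the plate
- pad_level (a point): fixed point where the press point lies when the paddle is level, 58 mm above the table
- spray: bystander: small white spray bottle with a grey overcap, 32 mm in diameter, 110 mm tall, origin under its centre
- slidebox: bystander: black slide box 95 x 80 x 32 mm, origin under its centre
- stick: bystander: joystick panel 150 x 90 mm, 79 mm tall with its stick, origin under its centre
- optpost: bystander: bare thin steel optical post 13 mm in diameter on a 44 mm round foot, 114 mm tall, origin under its centre; not the drying post
- canister: the same canister as a whole; origin at the middle of its closed end, z axis towards the mouth
Not all that is in view belongs to the job. What is shaped like the part that bears post_seat but brown or orange is not meant.

How it is judged:
By the outcome, as a careful person would: the job done as asked, in the order asked, and still so for the second after the job is handed in, while the arm keeps its last pose, push and grip.
It also fails if it takes over 70 s, if anything falls off the work surface, if the arm or the gripper's body presses on something with over 40 N, if the wrist force passes 120 N, or if a joint passes its speed limit or range.

## Robot

A 6-joint arm with a two-finger parallel gripper is mounted at the origin on the work surface. World frame = base frame: x ahead of the robot, y to its left, z up, the work surface at z = 0. Lengths are in m, angles in rad, forces in N, time in s.
With the tool pointing down it reaches from about 0.3 to 0.75 m from the base axis. Payload 8.5 kg.
Tool frame: the origin (TCP) lies at the very end of the fingers, on their centre line; the grasp point (between the pads) lies 19 mm behind it; x points along the fingers, z is the direction in which the jaws open and shut, and the axes are right-handed (so a half turn about x gives the same grasp; the last joint's range is limited). The gripper opens to 85 mm and grips with 20 to 120 N. Pads are 22 mm wide; open, the fingers measure 114 mm over their backs; the gripper's body (76 mm by 85 mm) begins 54 mm behind the grasp point. The pads swing forward as they close: fully open they stand 13 mm farther back than shut.
Start: joints at [0.973, 0.381, 1.297, -0, 1.464, -0.215], TCP at [0.205, 0.51, 0.231] pointing down, gripper open.
Joint ranges: [-3.11, 3.11], [-0.89, 2.33], [0.22, 2.48], [-1.42, 4.56], [0.17, 2.85], [-2.88, 2.88]. Speed limits (rad/s): [2.39, 2.39, 3.14, 3.14, 3.14, 3.14].

## Interface

Orientations are given as a unit quaternion [x, y, z, w].
In Python, from bench import status, optics, ctrl gives the robot as it stands.
- The arm moves only by the tool carry_out, never from a script. Its argument "plan" is a list that holds one entry, the list of rows, each a list of 7 numbers: the turn, a rotation vector about the world's x, y, z in units of 5 degrees (1.0 is 5 degrees), then the shift along the world's x, y, z in units of 30 mm (1.0 is 30 mm), then the opening, from 0 (shut) to 1 (fully open). A call has 1 to 12 rows; each row shifts and turns the pose as measured when the row begins; what a row does not reach is not made up. A row lasts 1/10 s, in which the tool goes at most 50 mm and 8.59 degrees, less where a joint would pass 70% of its speed; a pose out of reach is approached as far as the arm can. A call is refused whole if a number of a shift passes 1 or a number of a turn 1, either way. A call with a gripper value outside its range is refused whole. The fingers move at their own pace and stop on an object; "squeeze" is the grip in N (left out, the last holds). Time passes only in rows, so rows that do not move let the fingers close. It gives the time, the measured TCP pose, the force and the opening at its end, in the units of the state.
- status.get_obs(): the state, without advancing time (a new reading comes with each control period).
- optics.read_camera(name): name is "scene" or "top" or "wrist"; returns the picture (400x640x3 uint8, red, green, blue); there is no depth.
- optics.get_calibration(name): a dict with "fx", "fy", "cx", "cy" (pixels), "dist" ([k1, k2, p1, p2, k3] as OpenCV has them; the pictures are not rectified), "xyz" and "rotation" of the camera in the world; the wrist camera has in their place "hand_eye" (4x4, takes a point from camera to tool coordinates, whose origin is the TCP and whose axes are the tool frame's). Camera axes: x right, y up, looking along -z (the intrinsics and any distortion apply to the point x, -y, -z); pixel columns grow to the right and rows downward; lengths in m; the calibration is good to about 2 mm. A picture is of the moment at which its call begins: read the wrist's pose just before it. get_calibration takes no time and is no camera call.
- ctrl.sign_off(): hands the job in, once; it reports no verdict.
The state is a dict: "t": time; "joint_positions": joint angles; "qd": joint speeds; "effort": joint torques, N m; "tcp_pos": TCP position; "eef_rot": TCP orientation; "ft_force": force on the tool from outside, world axes, zero at the start; "wrist_torque": the same for the moment, N m; "opening": finger opening in m.
Only numpy, scipy, OpenCV 4.12 (cv2) and the standard library are available. Lean on these libraries where they do the work, as an engineer would, in place of code of your own. Each camera call takes 0.05 s, during which the arm holds its last target.

## Working session

There is one attempt and no reset: what is moved stays moved. The work goes in short steps, Python scripts to look and compute and a tool call to move; the robot and the scene stay as the last step left them, time stands still between calls to the robot, and variables do not carry over. Pictures are saved under pics/ and viewed, and the job is handed in when it is done.

Besides the shell and the picture viewer there is one more tool, called after "Emit:" as name(argument=value, ...) on one line, values as JSON. carry_out: Moves the arm, as the interface text tells. Its arguments: {"type":"object","properties":{"plan":{"type":"array"},"squeeze":{"type":"number"}},"required":["plan"]}

```bash
ls; mkdir -p pics; python3 - <<'E'
from bench import status, optics
import cv2
print(status.get_obs())
for n in ["scene","top","wrist"]:
    c=optics.get_calibration(n); print(n,c)
    cv2.imwrite(f"pics/{n}0.png",optics.read_camera(n)[:,:,::-1])
E
```

```text
pics
{'t': 0.0, 'joint_positions': array([ 9.72711228e-01,  3.81201572e-01,  1.29826570e+00,  5.84853855e-06,
        1.46360993e+00, -2.15292009e-01]), 'qd': array([-2.03517240e-03,  5.02533338e-04,  9.16079555e-05, -3.36655916e-04,
       -2.27460513e-03,  4.38158383e-04]), 'effort': array([ 1.48282492e-03, -4.48455119e+01, -2.31283092e+01, -6.64125446e-05,
        4.78007540e-03, -4.63832203e-05]), 'tcp_pos': array([0.20525752, 0.50994379, 0.23070712]), 'eef_rot': array([-0.39594655,  0.58647323,  0.39556226,  0.58549635]), 'ft_force': array([-0.07320147, -0.10635973, -0.06655677]), 'wrist_torque': array([-0.02599164,  0.06115094,  0.03586054]), 'opening': 0.08531480046103737}
scene {'fx': 431.5070343795385, 'fy': 431.5070343795385, 'cx': 321.98506203849, 'cy': 191.89567191716688, 'dist': array([0.02436929, 0.        , 0.        , 0.        , 0.        ]), 'xyz': array([ 0.97138731, -0.73217171,  1.02024341]), 'rotation': array([0.34676619, 0.08863588, 0.2029816 , 0.9114249 ])}
top {'fx': 372.59757762320805, 'fy': 372.59757762320805, 'cx': 324.75745288769036, 'cy': 198.1565835385314, 'dist': array([0.02871767, 0.        , 0.        , 0.        , 0.        ]), 'xyz': array([ 0.48036768, -0.00831649,  1.43522251]), 'rotation': array([-0.03077649,  0.01925133,  0.71020546, -0.70305789])}
wrist {'fx': 304.7337602247652, 'fy': 304.7337602247652, 'cx': 319.54332916143255, 'cy': 203.37821964034117, 'dist': array([-0.026539,  0.      ,  0.      ,  0.      ,  0.      ]), 'hand_eye': array([[-4.65921179e-04,  3.23846166e-01, -9.46109636e-01,
        -1.43139687e-01],
       [ 7.20859026e-04,  9.46109602e-01,  3.23845799e-01,
         8.33218027e-02],
       [ 9.99999632e-01, -5.31125054e-04, -6.74259932e-04,
         5.52286137e-04],
       [ 0.00000000e+00,  0.00000000e+00,  0.00000000e+00,
         1.00000000e+00]])}
```

View pics/scene0.png

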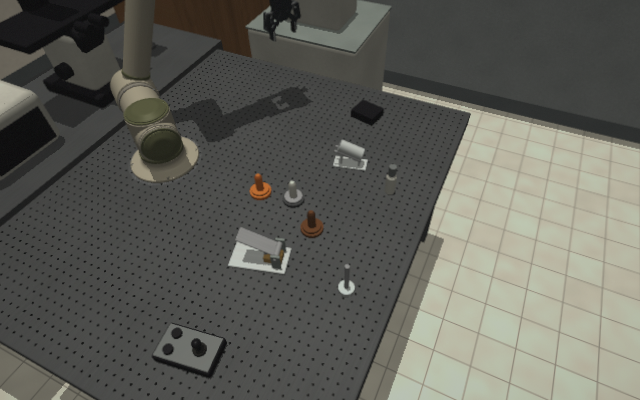

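View pics/top0.png

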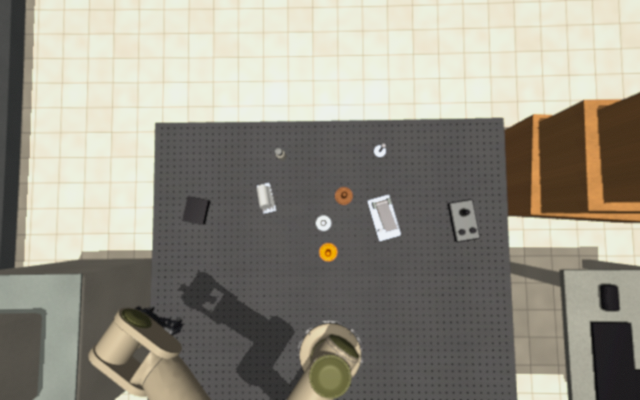

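View pics/wrist0.png

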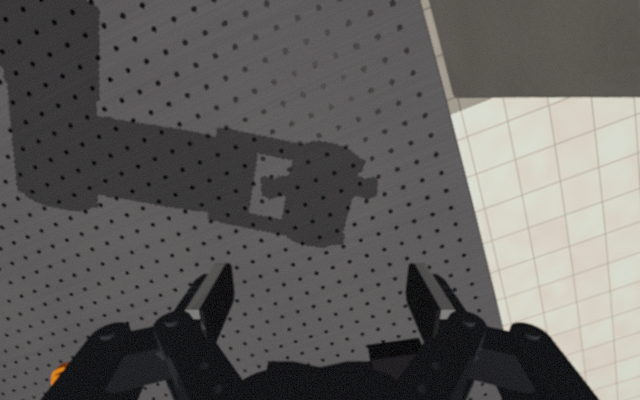

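The scene view shows the canister on its rest at (350,153), the white drying post at (293,195), decoys in orange (260,188) and brown (312,225), and the valve at (262,250). The top view shows the canister at (265,198), the post at (323,223) and the valve at (384,218). I'll zoom in next.

```bash
cat > h.py <<'E'
import numpy as np, cv2
from scipy.spatial.transform import Rotation as R
from bench import status, optics
def cam(n,obs=None):
    c=optics.get_calibration(n); K=np.array([[c['fx'],0,c['cx']],[0,c['fy'],c['cy']],[0,0,1.]])
    if n=='wrist':
        o=obs or status.get_obs(); Rt=R.from_quat(o['eef_rot']).as_matrix(); H=c['hand_eye']
        return K,c['dist'],Rt@H[:3,:3],Rt@H[:3,3]+o['tcp_pos']
    return K,c['dist'],R.from_quat(c['rotation']).as_matrix(),c['xyz']
def ray(C,uv):
    K,d,Rm,p=C; q=cv2.undistortPoints(np.array([[uv]],float),K,d)[0,0]
    v=Rm@np.array([q[0],-q[1],-1]); return p,v/np.linalg.norm(v)
def onz(C,uv,z):
    p,v=ray(C,uv); return p+v*(z-p[2])/v[2]
def tri(Ls):
    A=np.zeros((3,3));b=np.zeros(3);
    for p,v in Ls:
        M=np.eye(3)-np.outer(v,v);A+=M;b+=M@p
    x=np.linalg.solve(A,b); return x,[np.linalg.norm((np.eye(3)-np.outer(v,v))@(x-p)) for p,v in Ls]
def proj(C,P):
    K,d,Rm,p=C; X=(np.atleast_2d(P)-p)@Rm; X=X*[1,-1,-1]
    return cv2.projectPoints(X,np.zeros(3),np.zeros(3),K,d)[0][:,0]
def crop(img,u0,v0,w,h,s,fn):
    cv2.imwrite(fn,cv2.resize(img[v0:v0+h,u0:u0+w,::-1],None,fx=s,fy=s,interpolation=cv2.INTER_CUBIC))
E
python3 - <<'E'
from h import *
t=cv2.imread('pics/top0.png')[:,:,::-1]; s=cv2.imread('pics/scene0.png')[:,:,::-1]
crop(t,240,140,180,120,4.4,'pics/topz.png'); crop(s,220,90,200,200,3,'pics/scz.png')
E
```

```text
(no output)
```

View pics/topz.png

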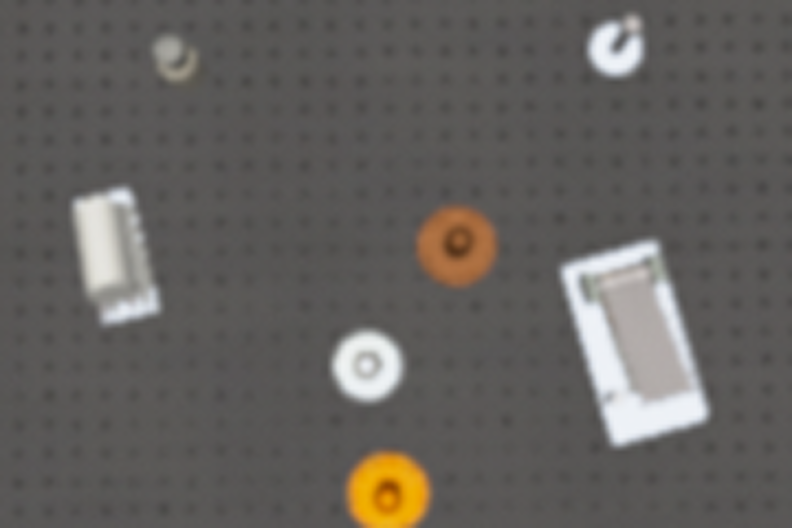

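View pics/scz.png

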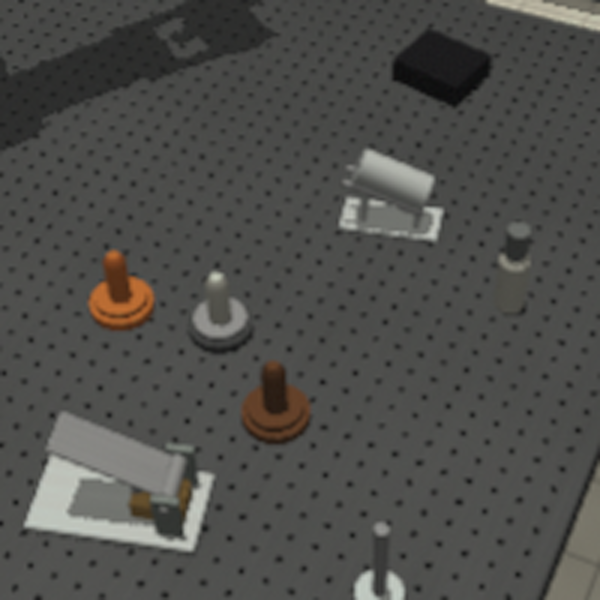

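```bash
python3 - <<'E'
from h import *
t=cv2.imread('pics/top0.png'); T=cam('top'); S=cam('scene')
hsv=cv2.cvtColor(t,cv2.COLOR_BGR2HSV); m=((hsv[...,2]>125)&(hsv[...,1]<60)).astype(np.uint8)
n,l,st,ce=cv2.connectedComponentsWithStats(m)
for i in range(1,n):
    u,v=ce[i]
    if 200<u<480 and 130<v<270 and st[i,4]>10:
        c=cv2.findContours((l==i).astype(np.uint8),0,2)[0]; r=cv2.minAreaRect(np.vstack(c))
        print(st[i],ce[i].round(1),np.round(r[0],1),np.round(r[1],1),round(r[2],1),'z0',onz(T,r[0],0.008).round(4),'corners',[onz(T,q,0.009)[:2].round(3).tolist() for q in cv2.boxPoints(r)])
print('post z20', onz(T,(240+367.5/4.4,140+367/4.4),.02),'tip',onz(T,(240+367.5/4.4,140+365/4.4),.08))
print('scene tip',onz(S,(220+217/3,90+275/3),.08),'collar',onz(S,(220+220.5/3,90+322/3),.02))
E
```

```text
[373 143  14  15 144] [379.7 150.4] [379.9 150.7] [12.6 13.9] 71.6 z0 [ 0.7631 -0.2002  0.008 ] corners [[0.778, -0.167], [0.795, -0.218], [0.748, -0.233], [0.731, -0.182]]
[275 148   9  10  51] [278.6 152.8] [278.8 152.8] [9.2 7.1] 45.0 z0 [0.7601 0.1913 0.008 ] corners [[0.763, 0.213], [0.783, 0.194], [0.757, 0.169], [0.737, 0.188]]
[256 182  21  32 448] [265.6 197.8] [265.3 197.8] [30.4 15.6] 76.5 z0 [0.5855 0.2434 0.008 ] corners [[0.636, 0.286], [0.649, 0.228], [0.535, 0.2], [0.522, 0.259]]
[ 367  194   34   48 1056] [383.7 217.6] [383.7 217.4] [44.  24.2] 73.3 z0 [ 0.5055 -0.2096  0.008 ] corners [[0.573, -0.142], [0.599, -0.232], [0.438, -0.276], [0.413, -0.187]]
[451 201  28  40 603] [464.1 219.8] [464.6 220.3] [37.7 21. ] 78.7 z0 [ 0.492 -0.514  0.008] corners [[0.555, -0.463], [0.57, -0.541], [0.43, -0.563], [0.415, -0.486]]
[315 215  17  17 224] [323.2 222.7] [323. 223.] [16. 16.] 90.0 z0 [0.4865 0.0221 0.008 ] corners [[0.517, 0.052], [0.517, -0.009], [0.456, -0.008], [0.456, 0.053]]
post z20 [0.48492114 0.01988203 0.02      ] tip [0.48637358 0.01867125 0.08      ]
scene tip [0.49044808 0.02170408 0.08      ] collar [0.49448983 0.01265404 0.02      ]
```

```bash
python3 - <<'E'
from h import *
o=status.get_obs(); print(R.from_quat(o['eef_rot']).as_matrix().round(3)); C=cam('wrist'); print(C[3])
E
```

```text
[[-0.001 -0.928  0.374]
 [-0.001  0.374  0.928]
 [-1.     0.    -0.001]]
[0.12832696 0.54177309 0.37402058]
```

Emit:
carry_out(plan=[[[0,0,-1,0.3,-0.3,0.2,1],[0,0,-1,0.3,-0.3,0.2,1],[0,0,-1,0.3,-0.3,0.2,1],[0,0,-1,0.3,-0.3,0.2,1],[0,0,-1,0.3,-0.3,0.2,1],[0,0,-1,0.3,-0.3,0.2,1],[0,0,-1,0.3,-0.3,0.2,1],[0,0,-1,0.3,-0.3,0.2,1],[0,0,-1,0.3,-0.3,0.2,1],[0,0,-1,0.3,-0.3,0.2,1],[0,0,-1,0.3,-0.3,0.2,1],[0,0,-1,0.3,-0.3,0.2,1]]])

```text
t: 1.35
tcp_pos: [0.3149, 0.397, 0.3014]
eef_rot: [-0.036, 0.71, 0.035, 0.702]
ft_force: [0.6, 0.2, 0.8]
opening: 0.0849
```

```bash
python3 - <<'E'
from h import *
o=status.get_obs(); print(o['t'],o['joint_positions'].round(3).tolist(),o['tcp_pos'].round(4)); print(R.from_quat(o['eef_rot']).as_matrix().round(3))
E
```

```text
1.35 [0.664, 0.265, 1.268, 0.005, 1.618, 0.562] [0.3149 0.397  0.3014]
[[-0.011 -0.101  0.995]
 [-0.002  0.995  0.101]
 [-1.    -0.001 -0.011]]
```

Emit:
carry_out(plan=[[[0,0,-1,0.5,-0.4,0,1],[0,0,-1,0.5,-0.4,0,1],[0,0,-1,0.5,-0.4,0,1],[0,0,-1,0.5,-0.4,0,1],[0,0,-1,0.5,-0.4,0,1],[0,0,-1,0.5,-0.4,0,1],[0,0,-1,0.5,-0.4,0,1],[0,0,-1,0.5,-0.4,0,1],[0,0,-1,0.5,-0.4,0,1],[0,0,-1,0.5,-0.4,0,1],[0,0,-1,0.5,-0.4,0,1],[0,0,-1,0.5,-0.4,0,1]]])

```text
t: 2.55
tcp_pos: [0.5002, 0.2463, 0.2997]
eef_rot: [0.336, 0.627, -0.335, 0.617]
ft_force: [0.3, 0.3, -1.4]
opening: 0.0855
```

Emit:
carry_out(plan=[[[0,0,-1,0.3,-0.3,0,1],[0,0,-1,0.3,-0.3,0,1],[0,0,-1,0.3,-0.3,0,1],[0,0,-1,0.3,-0.3,0,1],[0,0,0,0,0,0,1]]])

```text
t: 3.05
tcp_pos: [0.5388, 0.207, 0.2973]
eef_rot: [0.444, 0.556, -0.443, 0.545]
ft_force: [-0.5, 0.2, 0.8]
opening: 0.0856
```

```bash
python3 - <<'E'
from h import *
o=status.get_obs(); print(o['t'],o['joint_positions'].round(3).tolist(),o['tcp_pos'].round(4)); print(R.from_quat(o['eef_rot']).as_matrix().round(3))
cv2.imwrite('pics/w1.png',optics.read_camera('wrist')[:,:,::-1])
E
```

```text
3.05 [0.156, 0.398, 1.081, 0.013, 1.673, 1.514] [0.5388 0.207  0.2973]
[[-0.012  0.977  0.212]
 [ 0.012  0.212 -0.977]
 [-1.    -0.009 -0.014]]
```

View pics/w1.png

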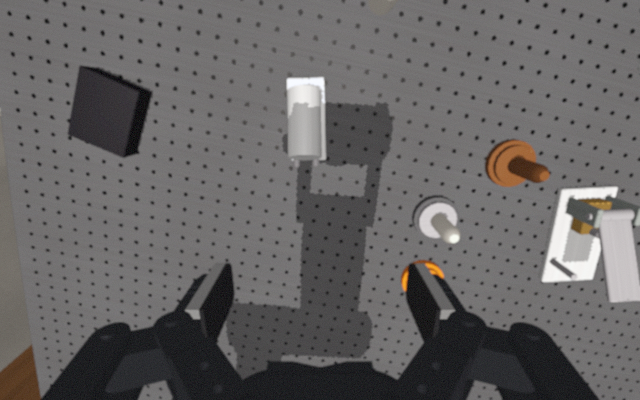

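The wrist view shows the canister on its rest at (304,122), the white post with its collar at (437,220), the brown decoy at (515,165), and the valve foot around (590,235) with the raised paddle at (620,255). I'll measure these by mask.

```bash
python3 - <<'E'
from h import *
im=cv2.imread('pics/w1.png')[:,:,::-1]
crop(im,270,60,80,120,5,'pics/w1a.png'); crop(im,390,120,250,200,3.2,'pics/w1b.png')
E
```

```text
(no output)
```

View pics/w1a.png

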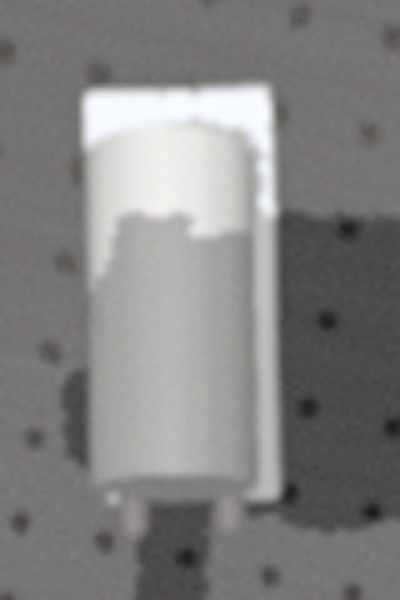

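View pics/w1b.png

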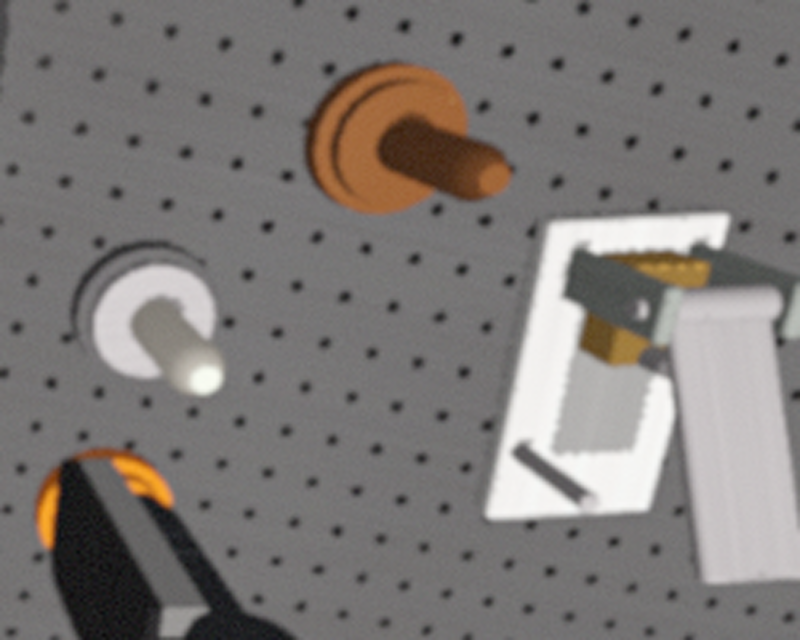

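```bash
python3 - <<'E'
from h import *
# camera pose at capture
C=cam('wrist'); f=lambda p,z:onz(C,(270+p[0]/5,60+p[1]/5),z); g=lambda p,z:onz(C,(390+p[0]/3.2,120+p[1]/3.2),z)
tl,tr,br=f((84,92),.008),f((271,86),.008),f((281,500),.008)
print('rest',tl,tr,br,np.linalg.norm(tl-tr),np.linalg.norm(tr-br),'yaw',np.degrees(np.arctan2(*(tr-br)[[1,0]])),'ctr',(tl+br)/2)
for z in (.08,.09): print('end',f((175,480),z))
print('L/R at mid z66',f((90,300),.066),f((252,300),.066), 'axis far/near',f((170,125),.072),)
print('post',g((154,321),.02),'tip',g((205,379),.08))
a,b,c,d=[g(p,.01) for p in((549,221),(729,214),(486,519),(650,511))]
print('valve',a,b,c,d,'ctr',(a+b+c+d)/4,np.linalg.norm(a-b),np.linalg.norm(a-c),'yaw',[np.degrees(np.arctan2(*v[[1,0]])) for v in(a-c,b-d,)],'w',np.degrees(np.arctan2(*(a-b)[[1,0]]))-90)
print('pillar',g((591,499),.058), 'foot of pillar', g((521,450),.01))
E
```

```text
rest [0.63326567 0.27742612 0.008     ] [0.64525314 0.22952454 0.008     ] [0.5383345  0.20247133 0.008     ] 0.04937874684076415 0.11028812995381433 yaw 14.199314112521135 ctr [0.58580008 0.23994873 0.008     ]
end [0.55143262 0.2317571  0.08      ]
end [0.55338638 0.23154928 0.09      ]
L/R at mid z66 [0.58657432 0.2604648  0.066     ] [0.59489066 0.22280313 0.066     ] axis far/near [0.62884822 0.24924035 0.072     ]
post [0.48891505 0.02058436 0.02      ] tip [0.48826957 0.02062765 0.08      ]
valve [ 0.57341816 -0.14656535  0.01      ] [ 0.59559923 -0.22874275  0.01      ] [ 0.41870972 -0.19094691  0.01      ] [ 0.44159167 -0.27395108  0.01      ] ctr [ 0.5073297  -0.21005152  0.01      ] 0.08511830044065188 0.16094852274299393 yaw [np.float64(16.006718920194142), np.float64(16.35940133704713)] w 15.10513564295934
pillar [ 0.46165072 -0.18767088  0.058     ] foot of pillar [ 0.45998212 -0.18981309  0.01      ]
```

Emit:
carry_out(plan=[[[0.24,-0.97,0.4,0,0.1,-0.3,1],[0.24,-0.97,0,0,0.1,-0.3,1],[0.24,-0.97,0,0,0,-0.3,1],[0.24,-0.97,0,0,0,-0.3,1],[0.24,-0.97,0,0,0,-0.3,1],[0.24,-0.97,0,0,0,-0.3,1],[0,0,0,0,0,0,1]]])

```text
t: 3.8
tcp_pos: [0.5337, 0.2177, 0.2413]
eef_rot: [0.559, 0.433, -0.262, 0.656]
ft_force: [-0.1, -0.9, -0.6]
opening: 0.0854
```

```bash
cat > st.py <<'E'
from h import *
o=status.get_obs(); M=R.from_quat(o['eef_rot']).as_matrix(); print(round(o['t'],2),'q',o['joint_positions'].round(3).tolist(),'tcp',o['tcp_pos'].round(4),'F',o['ft_force'].round(1),'open',round(o['opening'],4))
t=M[:,0]; print(M.round(3).tolist(),'pitch fwd deg',np.degrees(np.arctan2(np.hypot(*t[:2]),-t[2])).round(1),'az',np.degrees(np.arctan2(t[1],t[0])).round(1),'jaw az',np.degrees(np.arctan2(M[1,2],M[0,2])).round(1),'jaw tilt',np.degrees(np.arcsin(M[2,2])).round(1))
E
python3 st.py
```

```text
3.8 q [0.152, 0.223, 1.61, 0.092, 0.781, 1.397] tcp [0.5337 0.2177 0.2413] F [-0.1 -0.9 -0.6] open 0.0854
[[0.488, 0.829, 0.275], [0.14, 0.237, -0.961], [-0.862, 0.507, -0.001]] pitch fwd deg 30.5 az 16.1 jaw az -74.0 jaw tilt -0.1
```

```bash
python3 - <<'E'
import numpy as np
D=[([.9727,.3812,1.29827,0,1.46361],[.20526,.50994,.23071]),([0.664,0.265,1.268,0.005,1.618],[0.3149,0.397,0.3014]),([0.156,0.398,1.081,0.013,1.673],[0.5388,.207,.2973]),([0.152,0.223,1.61,0.092,0.781],[.5337,.2177,.2413])]
A=[];b=[]
for q,p in D:
    c,s=np.cos(q[0]),np.sin(q[0]); r=c*p[0]+s*p[1]; print('r,lat',r,-s*p[0]+c*p[1])
    a1=q[1];a2=a1+q[2];a3=a2+q[4]
    A+= [[1,0,np.sin(a1),np.sin(a2),np.sin(a3)],[0,1,np.cos(a1),np.cos(a2),np.cos(a3)]]; b+=[r,p[2]]
A=np.array(A);x,res,rk,sv=np.linalg.lstsq(A,np.array(b),rcond=None); print(x,A@x-b,sv)
E
```

```text
r,lat 0.5369948184179567 0.11750334545137714
r,lat 0.4926542309206099 0.11858675624209652
r,lat 0.5644183495549531 0.12077403150372504
r,lat 0.5605096857387942 0.13437958250046045
[ 0.03124087 -0.02267841  0.53252864  0.32122756  0.20200855] [ 1.13972624e-02  4.06608961e-03 -2.84136524e-03 -2.87528268e-07
 -9.00969809e-03 -1.62476981e-03  4.53800935e-04 -2.44103227e-03] [3.39333937 2.88291602 0.36620275 0.18377939 0.07850997]
```

Emit:
carry_out(plan=[[[0,0,-0.2,0.1,0.1,-0.8,1],[0,0,-0.2,0.1,0.1,-0.8,1],[0,0,0,0.1,0.1,-0.8,1],[0,0,0,0,0.1,-0.8,1],[0,0,0,0,0,-0.6,1],[0,0,0,0,0,0,1]]])

```text
t: 4.4
tcp_pos: [0.5452, 0.2336, 0.1289]
eef_rot: [0.563, 0.426, -0.272, 0.654]
ft_force: [-0.5, -0.2, 0.6]
opening: 0.0855
```

```bash
python3 st.py; python3 - <<'E'
from h import *
cv2.imwrite('pics/w2.png',optics.read_camera('wrist')[:,:,::-1])
E
```

```text
4.4 q [0.193, 0.398, 1.735, 0.061, 0.482, 1.463] tcp [0.5452 0.2336 0.1289] F [-0.5 -0.2  0.6] open 0.0855
[[0.489, 0.835, 0.251], [0.124, 0.218, -0.968], [-0.863, 0.505, 0.003]] pitch fwd deg 30.3 az 14.3 jaw az -75.5 jaw tilt 0.2
```

View pics/w2.png

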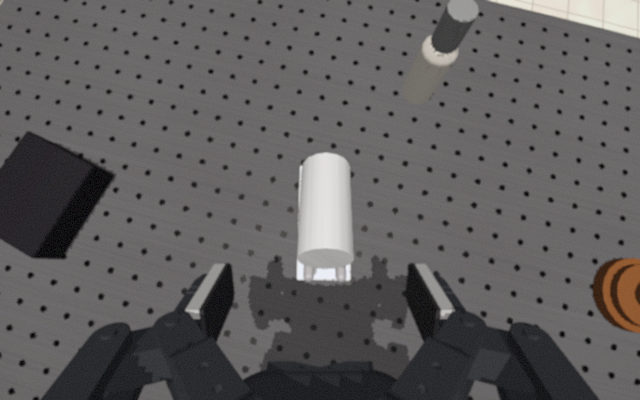

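The canister is centred at (325,210), about 3–4 mm right of the finger midline at x=320. That matches my planned point, so I'll go in along the tool axis with that small correction.

Emit:
carry_out(plan=[[[0,0,-0.1,0,-0.14,0,1],[0,0,0,0.29,0.07,-0.53,1],[0,0,0,0.29,0.07,-0.53,1],[0,0,0,0.29,0.07,-0.53,1],[0,0,0,0,0,0,1]]])

```text
t: 4.95
tcp_pos: [0.5768, 0.2363, 0.0898]
eef_rot: [0.567, 0.42, -0.27, 0.655]
ft_force: [0.9, 0.8, 0.0]
opening: 0.085
```

```bash
python3 st.py; python3 - <<'E'
from h import *
cv2.imwrite('pics/w3.png',optics.read_camera('wrist')[:,:,::-1])
E
```

```text
4.95 q [0.188, 0.499, 1.708, 0.066, 0.394, 1.458] tcp [0.5768 0.2363 0.0898] F [0.9 0.8 0. ] open 0.085
[[0.501, 0.83, 0.243], [0.122, 0.21, -0.97], [-0.857, 0.516, 0.005]] pitch fwd deg 31.1 az 13.6 jaw az -75.9 jaw tilt 0.3
```

View pics/w3.png

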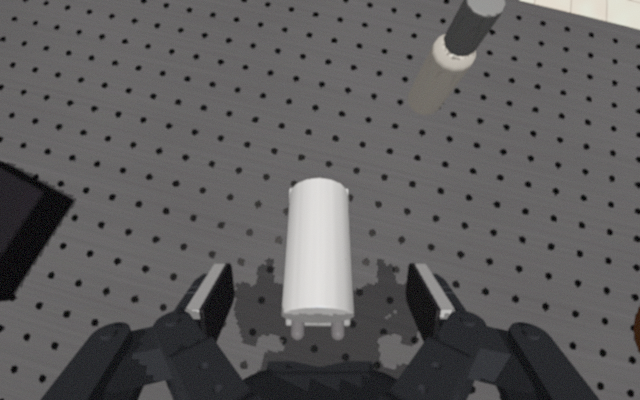

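Now centred (319,250). I'll go the rest of the way.

Emit:
carry_out(plan=[[[0,0,0,0.13,0.03,-0.45,1],[0,0,0,0.13,0.03,-0.45,1],[0,0,0,0.13,0.03,-0.45,1],[0,0,0,0,0,0,1]]])

```text
t: 5.4
tcp_pos: [0.5898, 0.2392, 0.0507]
eef_rot: [0.568, 0.418, -0.269, 0.656]
ft_force: [0.5, 0.3, -0.5]
opening: 0.0852
```

```bash
python3 st.py; python3 - <<'E'
from h import *
cv2.imwrite('pics/w4.png',optics.read_camera('wrist')[:,:,::-1])
E
```

```text
5.4 q [0.189, 0.58, 1.71, 0.084, 0.304, 1.44] tcp [0.5898 0.2392 0.0507] F [ 0.5  0.3 -0.5] open 0.0852
[[0.506, 0.827, 0.243], [0.122, 0.21, -0.97], [-0.854, 0.521, 0.005]] pitch fwd deg 31.4 az 13.6 jaw az -75.9 jaw tilt 0.3
```

View pics/w4.png

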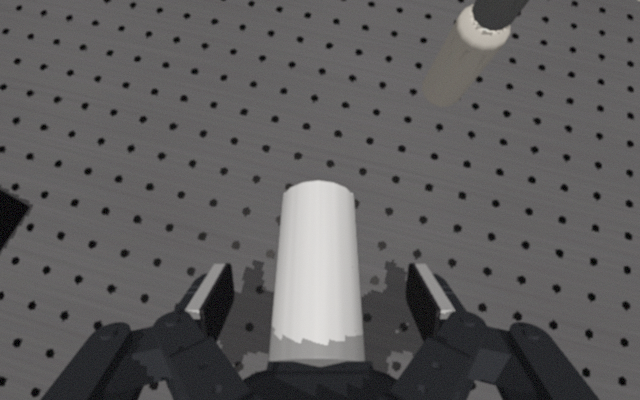

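Emit:
carry_out(plan=[[[0,0,0,0,0,0,0],[0,0,0,0,0,0,0],[0,0,0,0,0,0,0],[0,0,0,0,0,0,0],[0,0,0,0,0,0,0],[0,0,0,0,0,0,0],[0,0,0,0,0,0,0],[0,0,0,0,0,0,0]]], squeeze=50)

```text
t: 6.25
tcp_pos: [0.5898, 0.2396, 0.0529]
eef_rot: [0.568, 0.417, -0.268, 0.656]
ft_force: [0.8, 0.7, -0.8]
opening: 0.0395
```

```bash
python3 st.py; python3 - <<'E'
from h import *
cv2.imwrite('pics/w5.png',optics.read_camera('wrist')[:,:,::-1])
E
```

```text
6.25 q [0.19, 0.577, 1.71, 0.083, 0.306, 1.441] tcp [0.5898 0.2396 0.0529] F [ 0.8  0.7 -0.8] open 0.0395
[[0.508, 0.826, 0.244], [0.123, 0.21, -0.97], [-0.852, 0.523, 0.005]] pitch fwd deg 31.5 az 13.6 jaw az -75.9 jaw tilt 0.3
```

View pics/w5.png

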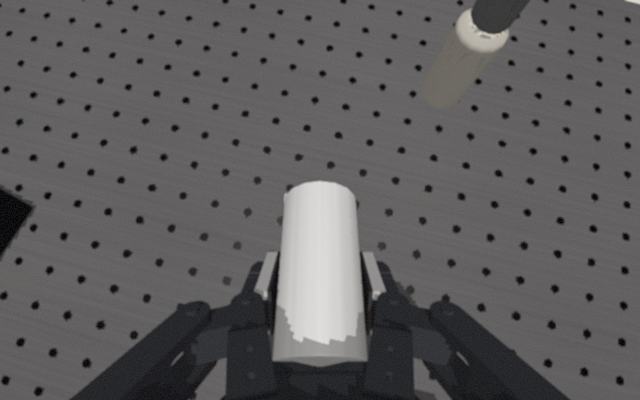

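Emit:
carry_out(plan=[[[0,0,0,0,0,0.3,0],[0,0,0,0,0,0.5,0],[0,0,0,0,0,0.8,0],[0,0,0,-0.2,0,0.9,0],[-0.12,0.48,0,-0.3,-0.3,0.9,0],[-0.2,0.8,0,-0.3,-0.3,0.9,0],[-0.24,0.97,0,-0.2,-0.5,0.5,0],[-0.24,0.97,0,-0.2,-0.5,0.3,0],[0,0,0,0,0,0,0]]])

```text
t: 7.2
tcp_pos: [0.5498, 0.1892, 0.2164]
eef_rot: [0.499, 0.498, -0.363, 0.61]
ft_force: [0.8, 0.6, -1.2]
opening: 0.0398
```

```bash
python3 st.py; python3 - <<'E'
from h import *
cv2.imwrite('pics/w6.png',optics.read_camera('wrist')[:,:,::-1])
E
```

```text
7.2 q [0.116, 0.343, 1.426, 0.03, 1.124, 1.429] tcp [0.5498 0.1892 0.2164] F [ 0.8  0.6 -1.2] open 0.0398
[[0.242, 0.939, 0.245], [0.055, 0.238, -0.97], [-0.969, 0.248, 0.006]] pitch fwd deg 14.4 az 12.8 jaw az -75.8 jaw tilt 0.3
```

View pics/w6.png

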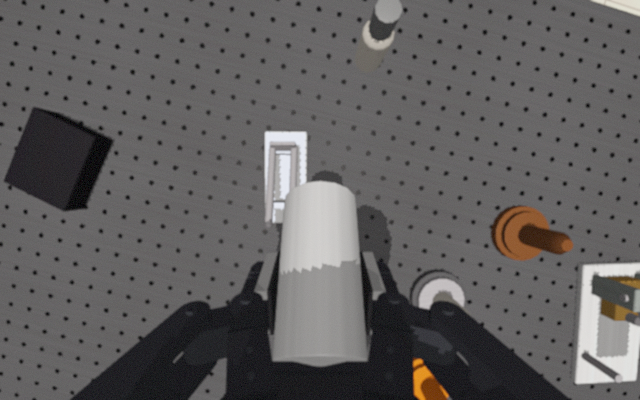

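Emit:
carry_out(plan=[[[-0.24,0.97,0,-0.2,-0.5,0,0],[-0.24,0.97,0,-0.2,-0.5,0,0],[-0.24,0.97,0,-0.2,-0.5,0,0],[-0.24,0.97,0,-0.2,-0.5,0,0],[-0.24,0.97,0,-0.2,-0.5,0,0],[-0.24,0.97,0,-0.2,-0.5,0,0],[-0.24,0.97,0,-0.2,-0.5,0,0],[-0.24,0.97,0,-0.2,-0.5,0,0],[-0.24,0.97,0,-0.2,-0.5,0,0],[-0.24,0.97,0,-0.2,-0.5,0,0],[0,0,0,0,0,0,0]]])

```text
t: 8.35
tcp_pos: [0.4823, 0.0416, 0.2026]
eef_rot: [0.232, 0.67, -0.586, 0.392]
ft_force: [0.2, 0.8, -0.3]
opening: 0.0393
```

```bash
python3 st.py; cat > can.py <<'E'
from h import *
M0=np.array([[0.508, 0.826, 0.244], [0.123, 0.21, -0.97], [-0.852, 0.523, 0.005]])
M0=R.from_matrix(M0).as_matrix()
h=np.array([np.cos(np.radians(14.1)),np.sin(np.radians(14.1)),0]); c,s=np.cos(np.radians(20)),np.sin(np.radians(20))
d0=c*h-[0,0,s]; C0=np.array([.586,.240,.066]); T0=np.array([.5898,.2396,.0529])
ct=M0.T@(C0-T0); dt=M0.T@d0
post=np.array([.4885,.0205,.02])
if __name__=='__main__':
    o=status.get_obs(); M=R.from_quat(o['eef_rot']).as_matrix()
    C=o['tcp_pos']+M@ct; d=M@dt
    print('ct',ct.round(4),'C',C.round(4),'d',d.round(3),'mouth',(C+.04*d).round(4))
    w=np.cross(d,[0,0,-1]); a=np.arcsin(np.linalg.norm(w)); w=w/np.linalg.norm(w)*a
    print('rot units',(np.degrees(w)/5).round(2),'deg',np.degrees(a).round(2))
    Mn=R.from_rotvec(w).as_matrix()@M
    tcp=post+[0,0,.04]-Mn@ct; print('final TCP',tcp.round(4),'delta units',((tcp-o['tcp_pos'])/.03).round(2))
E
python3 can.py; python3 - <<'E'
from h import *
s=optics.read_camera('scene'); crop(s,200,80,200,150,4,'pics/s7.png')
E
```

```text
8.35 q [-0.059, 0.596, 1.162, -0.204, 2.0, 1.227] tcp [0.4823 0.0416 0.2026] F [ 0.2  0.8 -0.3] open 0.0393
[[-0.585, 0.77, 0.254], [-0.149, 0.206, -0.967], [-0.797, -0.603, -0.005]] pitch fwd deg 37.1 az -165.7 jaw az -75.3 jaw tilt -0.3
ct [-0.013   0.0038 -0.0012] C [0.4926 0.0455 0.2108] d [ 0.021  0.013 -1.   ] mouth [0.4934 0.046  0.1708]
rot units [-0.15  0.24  0.  ] deg 1.41
final TCP [0.4781 0.0165 0.0521] delta units [-0.14 -0.84 -5.02]
```

View pics/s7.png

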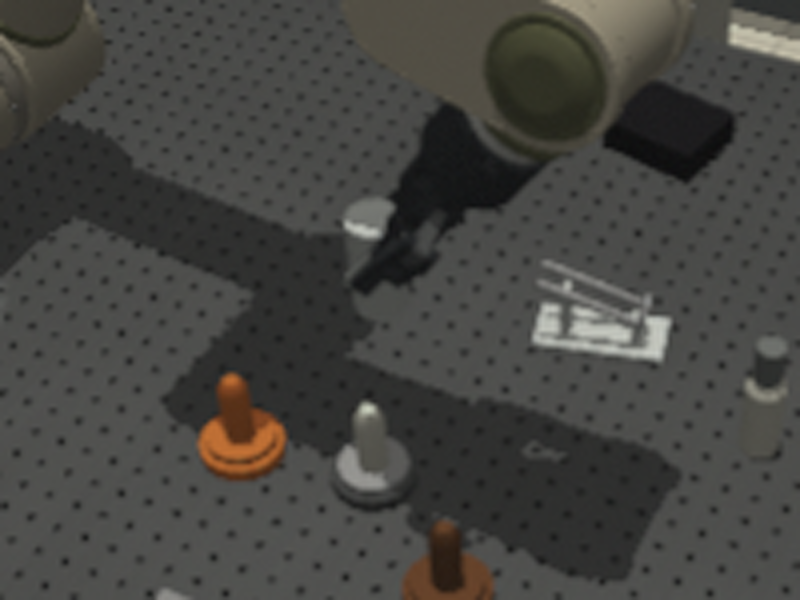

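The scene view shows the canister held mouth down behind the white post, tip near (368,410) in the crop, and the rest is empty. I'll centre over the post next.

Emit:
carry_out(plan=[[[-0.15,0.24,0,-0.14,-0.42,0,0],[0,0,0,0,-0.42,-0.5,0],[0,0,0,0,0,-0.5,0],[0,0,0,0,0,-0.5,0],[0,0,0,0,0,-0.5,0],[0,0,0,0,0,0,0]]])

```text
t: 9.0
tcp_pos: [0.4769, 0.0172, 0.1418]
eef_rot: [0.225, 0.667, -0.59, 0.395]
ft_force: [-0.6, -0.6, -0.7]
opening: 0.0394
```

```bash
python3 st.py; python3 can.py; python3 - <<'E'
from h import *
s=optics.read_camera('scene'); crop(s,240,110,120,110,5,'pics/s8.png')
s=optics.read_camera('top'); crop(s,260,160,120,100,6,'pics/t8.png')
cv2.imwrite('pics/w8.png',optics.read_camera('wrist')[:,:,::-1])
E
```

```text
9.0 q [-0.093, 0.645, 1.263, -0.229, 1.849, 1.224] tcp [0.4769 0.0172 0.1418] F [-0.6 -0.6 -0.7] open 0.0394
[[-0.587, 0.766, 0.261], [-0.164, 0.202, -0.965], [-0.793, -0.61, 0.007]] pitch fwd deg 37.6 az -164.3 jaw az -74.9 jaw tilt 0.4
ct [-0.013   0.0038 -0.0012] C [0.4872 0.0213 0.1499] d [ 0.017 -0.001 -1.   ] mouth [0.4879 0.0213 0.1099]
rot units [0.01 0.19 0.  ] deg 0.97
final TCP [0.4781 0.0164 0.0521] delta units [ 0.04 -0.03 -2.99]
```

View pics/s8.png

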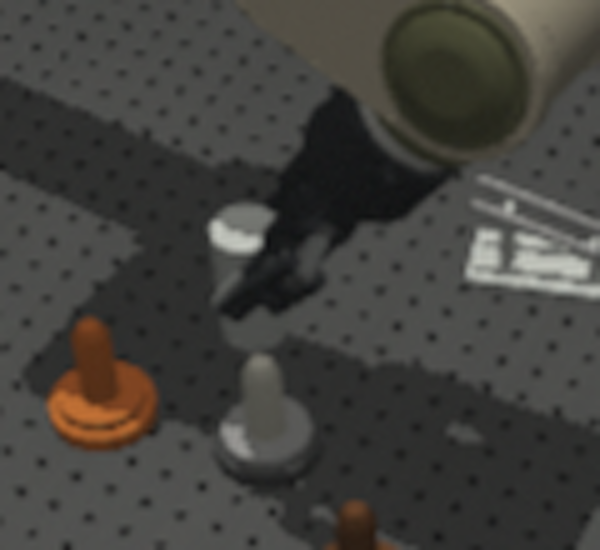

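View pics/t8.png

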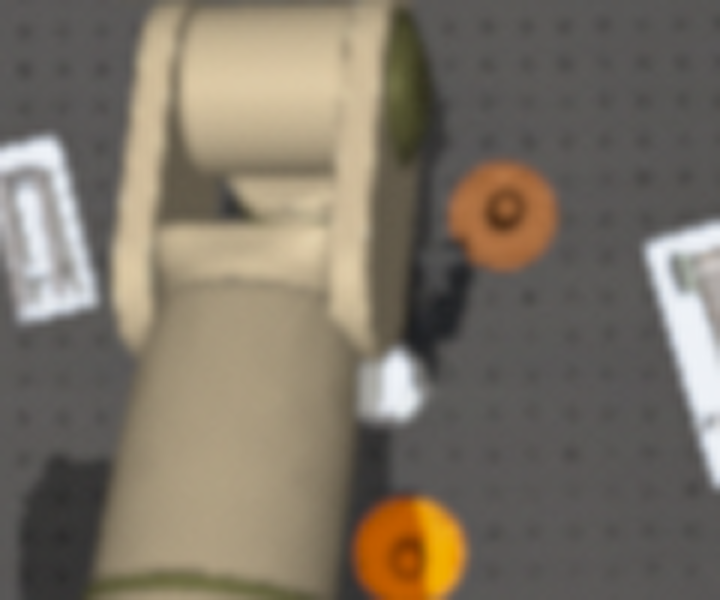

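View pics/w8.png

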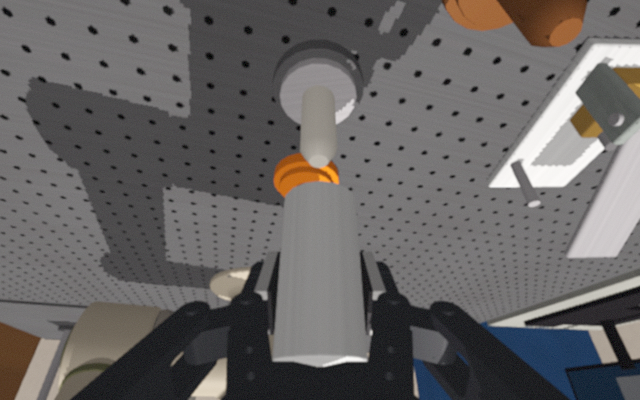

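```bash
python3 - <<'E'
from h import *
S=cam('scene')
for P in [(.4885,.0205,.02),(.4885,.0205,.08),(.4885,.0205,.11),(.4885,.0205,.19),(.4879,.0213,.11),(.4872,.0213,.19),(.4985,.0205,.11),(.4885,.0305,.11)]:
    u=proj(S,P)[0]; print(P,((u-[240,110])*5).round(1))
W=cam('wrist')
for P in [(.4885,.0205,.02),(.4885,.0205,.08),(.4879,.0213,.11)]: print(P,proj(W,P)[0].round(1))
E
```

```text
(0.4885, 0.0205, 0.02) [264.9 425. ]
(0.4885, 0.0205, 0.08) [257.9 358.7]
(0.4885, 0.0205, 0.11) [254.1 323.8]
(0.4885, 0.0205, 0.19) [243.5 224.4]
(0.4879, 0.0213, 0.11) [253.9 322.6]
(0.4872, 0.0213, 0.19) [242.1 222.9]
(0.4985, 0.0205, 0.11) [269.1 328.8]
(0.4885, 0.0305, 0.11) [262.1 312.7]
(0.4885, 0.0205, 0.02) [317.9  98.9]
(0.4885, 0.0205, 0.08) [318.4 160.6]
(0.4879, 0.0213, 0.11) [317.1 200.9]
```

```bash
python3 - <<'E'
from h import *
from can import *
W=cam('wrist');o=status.get_obs(); M=R.from_quat(o['eef_rot']).as_matrix()
C=o['tcp_pos']+M@ct; d=M@dt; zt=M[:,2]; n=np.cross(d,zt)
n*=np.sign(n[0])
for P in (C+.04*d+.02*n, C-.04*d+.02*n, C+.04*d+.02*zt,C+.04*d-.02*zt): print(P.round(4),proj(W,P)[0].round(1))
E
```

```text
[0.5083 0.0264 0.1122] [317.6 181.1]
[0.5067 0.0266 0.1922] [317.2 357.1]
[0.4942 0.0019 0.112 ] [353.5 202.7]
[0.4838 0.0405 0.1117] [282.  202.6]
```

Projection and picture agree: post tip seen at (318,160) against 318.4,160.6 predicted, and mouth rim at (320,182) against 317.6,181. Alignment is within about 1.5 mm of a 5 mm clearance, so I'll lower.

Emit:
carry_out(plan=[[[0,0.19,0,0.06,0.02,-0.2,0],[0,0,0,0,0,-0.4,0],[0,0,0,0,0,-0.4,0],[0,0,0,0,0,-0.4,0],[0,0,0,0,0,-0.4,0],[0,0,0,0,0,0,0]]])

```text
t: 9.75
tcp_pos: [0.48, 0.0179, 0.0859]
eef_rot: [0.222, 0.67, -0.591, 0.391]
ft_force: [-0.4, -0.4, -0.4]
opening: 0.0391
```

```bash
sed -i 's/^ct=.*/&; ct[2]=0/' can.py; sed -i 's/; dt=M0.T@d0; ct\[2\]=0/; ct[2]=0; dt=M0.T@d0/' can.py; python3 st.py; python3 can.py; python3 - <<'E'
from h import *
cv2.imwrite('pics/w9.png',optics.read_camera('wrist')[:,:,::-1])
E
```

```text
9.75 q [-0.091, 0.721, 1.3, -0.224, 1.751, 1.25] tcp [0.48   0.0179 0.0859] F [-0.4 -0.4 -0.4] open 0.0391
[[-0.596, 0.759, 0.261], [-0.165, 0.202, -0.965], [-0.786, -0.619, 0.005]] pitch fwd deg 38.2 az -164.5 jaw az -74.9 jaw tilt 0.3
ct [-0.013   0.0038  0.    ] C [0.4907 0.0208 0.0938] d [ 0.005 -0.002 -1.   ] mouth [0.4909 0.0208 0.0538]
rot units [0.02 0.06 0.  ] deg 0.3
final TCP [0.4778 0.0176 0.0521] delta units [-0.07 -0.01 -1.12]
```

View pics/w9.png

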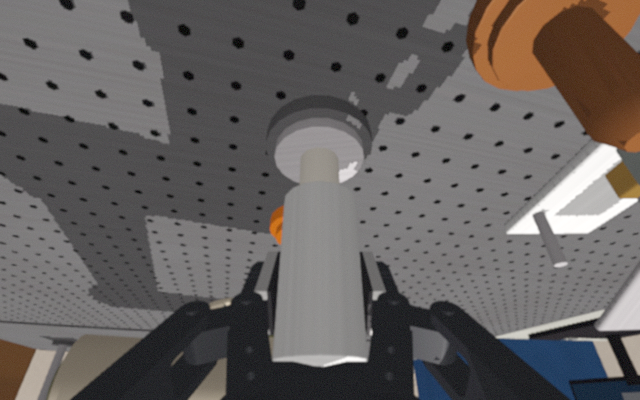

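The post has entered the mouth (seen at (319,170)) and force is near zero. I'll keep lowering.

Emit:
carry_out(plan=[[[0,0.06,0,-0.06,0,-0.35,0],[0,0,0,0,0,-0.35,0],[0,0,0,0,0,-0.2,0],[0,0,0,0,0,0,0]]])

```text
t: 10.2
tcp_pos: [0.4787, 0.0179, 0.0577]
eef_rot: [0.221, 0.67, -0.592, 0.39]
ft_force: [0.2, 0.3, -0.9]
opening: 0.0392
```

Emit:
carry_out(plan=[[[0,0,0,0,0,-0.1,0],[0,0,0,0,0,-0.05,0]]])

```text
t: 10.4
tcp_pos: [0.4789, 0.0178, 0.0531]
eef_rot: [0.221, 0.67, -0.592, 0.39]
ft_force: [-0.4, -0.0, -1.3]
opening: 0.0396
```

```bash
python3 st.py; python3 can.py; python3 - <<'E'
from h import *
cv2.imwrite('pics/w10.png',optics.read_camera('wrist')[:,:,::-1])
E
```

```text
10.4 q [-0.091, 0.763, 1.326, -0.222, 1.687, 1.264] tcp [0.4789 0.0178 0.0531] F [-0.4 -0.  -1.3] open 0.0396
[[-0.599, 0.757, 0.261], [-0.166, 0.202, -0.965], [-0.784, -0.621, 0.004]] pitch fwd deg 38.4 az -164.5 jaw az -74.9 jaw tilt 0.3
ct [-0.013   0.0038  0.    ] C [0.4895 0.0207 0.061 ] d [ 0.002 -0.002 -1.   ] mouth [0.4896 0.0206 0.021 ]
rot units [0.03 0.02 0.  ] deg 0.18
final TCP [0.4778 0.0176 0.0521] delta units [-0.04 -0.01 -0.03]
```

View pics/w10.png

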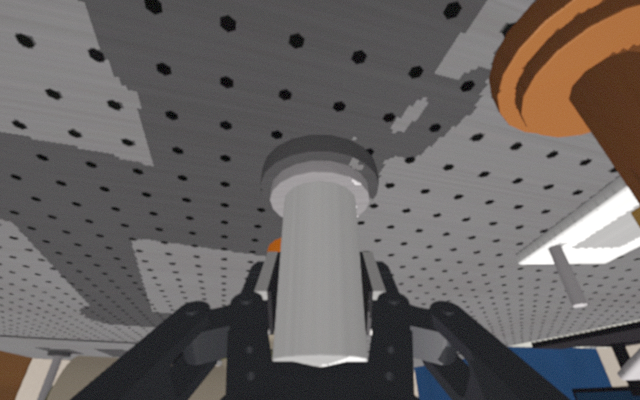

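No contact force yet. I'll take small steps down to feel the collar.

Emit:
carry_out(plan=[[[0,0,0,0,0,-0.05,0],[0,0,0,0,0,-0.04,0]]])

```text
t: 10.65
tcp_pos: [0.4789, 0.0177, 0.0528]
eef_rot: [0.221, 0.67, -0.592, 0.39]
ft_force: [-1.0, 1.7, 8.9]
opening: 0.0393
```

Emit:
carry_out(plan=[[[0,0,0,0,0,-0.05,0],[0,0,0,0,0,-0.04,0]]])

```text
t: 10.85
tcp_pos: [0.4789, 0.0178, 0.0529]
eef_rot: [0.221, 0.67, -0.592, 0.39]
ft_force: [-0.6, -0.3, 6.3]
opening: 0.0392
```

The rim is on the collar: z has stopped at 0.053 with 6–9 N upward. I'll let go.

Emit:
carry_out(plan=[[[0,0,0,0,0,0,0.6],[0,0,0,0,0,0,0.8],[0,0,0,0,0,0,1],[0,0,0,0,0,0,1],[0,0,0,0,0,0,1],[0,0,0,0,0,0,1]]])

```text
t: 11.45
tcp_pos: [0.4793, 0.0177, 0.0534]
eef_rot: [0.221, 0.669, -0.592, 0.39]
ft_force: [-0.5, -0.0, 0.4]
opening: 0.0857
```

```bash
python3 st.py; python3 - <<'E'
from h import *
cv2.imwrite('pics/w11.png',optics.read_camera('wrist')[:,:,::-1])
s=optics.read_camera('scene'); crop(s,240,110,120,110,5,'pics/s11.png')
E
```

```text
11.45 q [-0.09, 0.763, 1.325, -0.223, 1.687, 1.266] tcp [0.4793 0.0177 0.0534] F [-0.5 -0.   0.4] open 0.0857
[[-0.597, 0.758, 0.261], [-0.167, 0.2, -0.965], [-0.784, -0.62, 0.007]] pitch fwd deg 38.3 az -164.4 jaw az -74.9 jaw tilt 0.4
```

View pics/w11.png

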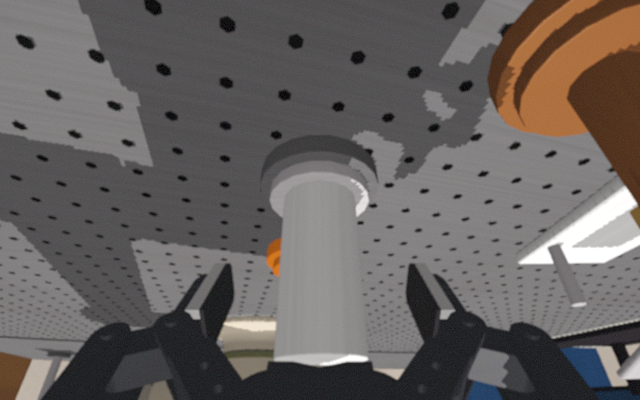

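View pics/s11.png

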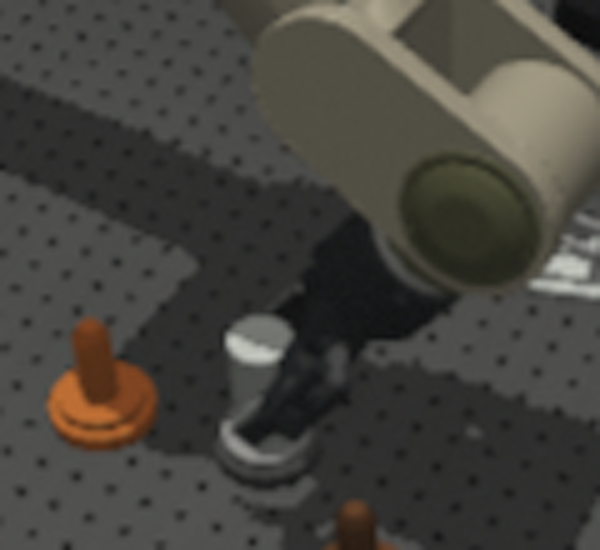

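The canister stands upright on the collar and the fingers are clear on both sides. I'll retreat along the tool axis.

Emit:
carry_out(plan=[[[0,0,0,0.2,0.05,0.26,1],[0,0,0,0.4,0.11,0.53,1],[0,0,0,0.4,0.11,0.53,1],[0,0,0,0.4,0.11,0.53,1],[0,0,0,0.4,0.11,0.53,1],[0,0,0,0.4,0.11,0.6,1],[0,0,0,0.2,0.05,0.9,1],[0,0,0,0,0,0.9,1],[0,0,0,0,0,0.9,1],[0,0,0,0,0,0.9,1],[0,0,0,0,0,0.5,1]]])

```text
t: 12.65
tcp_pos: [0.5549, 0.0398, 0.2784]
eef_rot: [0.221, 0.67, -0.592, 0.39]
ft_force: [0.8, 0.4, -0.4]
opening: 0.0855
```

```bash
python3 st.py; python3 - <<'E'
from h import *
cv2.imwrite('pics/w12.png',optics.read_camera('wrist')[:,:,::-1])
E
```

```text
12.65 q [-0.05, 0.695, 0.762, -0.267, 2.311, 1.142] tcp [0.5549 0.0398 0.2784] F [ 0.8  0.4 -0.4] open 0.0855
[[-0.598, 0.758, 0.261], [-0.165, 0.201, -0.965], [-0.784, -0.621, 0.005]] pitch fwd deg 38.4 az -164.6 jaw az -74.9 jaw tilt 0.3
```

View pics/w12.png

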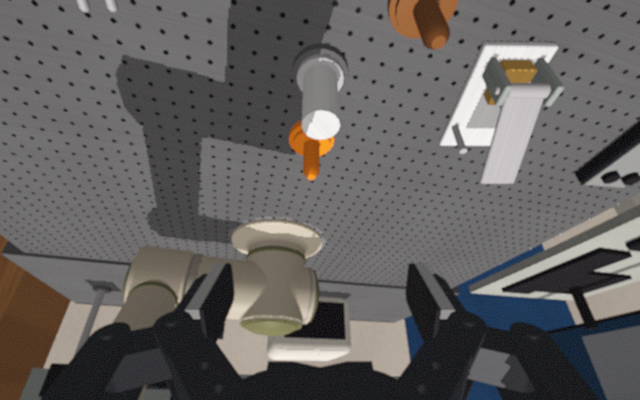

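The canister stands on the collar, top face at (322,124). Moving to above the paddle with the tool vertical and fingers shut.

Emit:
carry_out(plan=[[[0.24,-0.97,0,-0.2,-0.7,0,0.7],[0.24,-0.97,0,-0.3,-0.9,0,0.4],[0.24,-0.97,0,-0.3,-0.9,0,0],[0.24,-0.97,0,-0.3,-0.9,0,0],[0.24,-0.97,0,-0.3,-0.9,0,0],[0.24,-0.97,0,-0.3,-0.9,0,0],[0.24,-0.97,0,-0.3,-0.9,0,0],[0.17,-0.7,0,-0.3,-0.9,0,0],[0,0,0,-0.3,-0.9,0,0],[0,0,0,-0.2,-0.6,0,0],[0,0,0,0,0,0,0]]])

```text
t: 13.8
tcp_pos: [0.4673, -0.2219, 0.2793]
eef_rot: [0.437, 0.545, -0.428, 0.574]
ft_force: [0.7, 0.5, -1.1]
opening: -0.0001
```

```bash
python3 st.py; python3 - <<'E'
from h import *
cv2.imwrite('pics/w13.png',optics.read_camera('wrist')[:,:,::-1])
E
```

```text
13.8 q [-0.679, 0.272, 1.322, 0.013, 1.508, 0.636] tcp [ 0.4673 -0.2219  0.2793] F [ 0.7  0.5 -1.1] open -0.0001
[[0.04, 0.967, 0.252], [-0.015, 0.252, -0.968], [-0.999, 0.035, 0.024]] pitch fwd deg 2.4 az -20.4 jaw az -75.4 jaw tilt 1.4
```

View pics/w13.png

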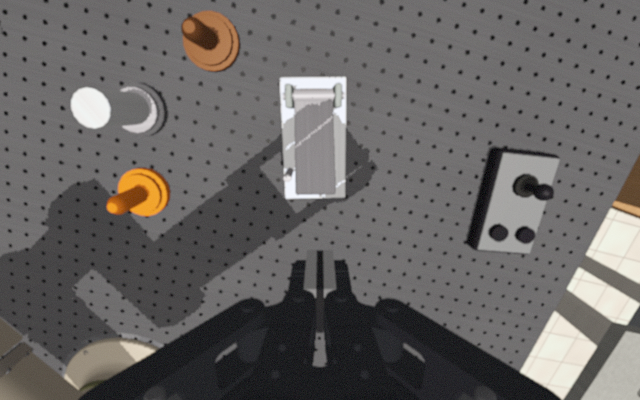

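The wrist view shows the canister on the white post's collar (125,107) and the valve foot spanning (280,78) to (345,198), with the paddle in its midline. I'll re-measure the valve.

```bash
python3 - <<'E'
from h import *
im=cv2.imread('pics/w13.png')[:,:,::-1]; crop(im,260,60,110,150,5,'pics/w13z.png')
C=cam('wrist')
a,b,c,d=[onz(C,p,.01) for p in((280,78),(346,77),(286,198.5),(345.5,197.5))]
ctr=(a+b+c+d)/4; print(ctr,np.linalg.norm(a-b),np.linalg.norm(a-c),[np.degrees(np.arctan2(*v[[1,0]])) for v in(a-c,b-d)])
print('pad', proj(C,(.4688,-.2208,.058)))
E
```

```text
[ 0.50670618 -0.20990136  0.01      ] 0.0838573298593693 0.15896938674281494 [np.float64(15.654499114934556), np.float64(15.805819930095442)]
pad [[315.72773512 177.1963571 ]]
```

View pics/w13z.png

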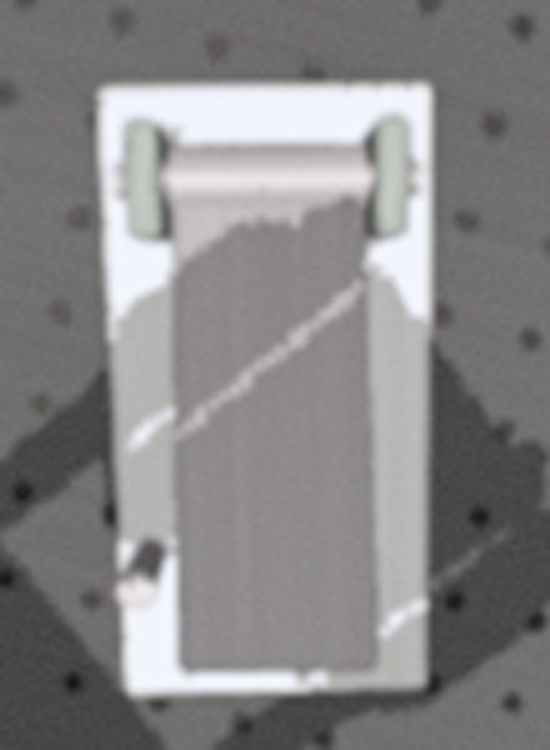

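Emit:
carry_out(plan=[[[0.17,0.46,0,0.2,0.08,-0.5,0],[0,0,0,0,0,-0.9,0],[0,0,0,0,0,-0.9,0],[0,0,0,0,0,-0.9,0],[0,0,0,0,0,-0.9,0],[0,0,0,0,0,-0.7,0],[0,0,0,0,0,0,0]]], squeeze=40)

```text
t: 14.55
tcp_pos: [0.4766, -0.2104, 0.1309]
eef_rot: [0.431, 0.562, -0.43, 0.561]
ft_force: [0.6, -0.0, 1.1]
opening: 0.0004
```

```bash
python3 st.py; python3 - <<'E'
from h import *
cv2.imwrite('pics/w14.png',optics.read_camera('wrist')[:,:,::-1])
E
```

```text
14.55 q [-0.644, 0.429, 1.536, 0.002, 1.177, 0.663] tcp [ 0.4766 -0.2104  0.1309] F [ 0.6 -0.   1.1] open 0.0004
[[0.0, 0.966, 0.26], [0.002, 0.26, -0.966], [-1.0, 0.001, -0.002]] pitch fwd deg 0.1 az 87.9 jaw az -75.0 jaw tilt -0.1
```

View pics/w14.png

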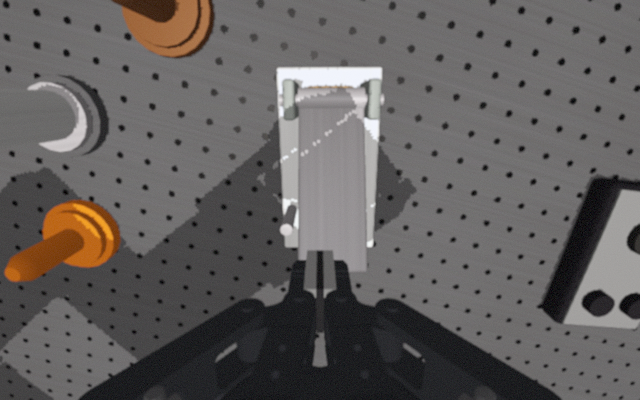

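The finger is left of the paddle's midline (tip 320, midline 333), which matches the 9 mm of y drift. I'll correct and press in slow steps.

Emit:
carry_out(plan=[[[0,0,0,-0.1,-0.3,0,0],[0,0,0,0,0,0,0]]])

```text
t: 14.8
tcp_pos: [0.4754, -0.2202, 0.1346]
eef_rot: [0.43, 0.56, -0.429, 0.563]
ft_force: [-0.3, 0.5, -0.4]
opening: 0.0002
```

Emit:
carry_out(plan=[[[0,0,0,0,0,-0.4,0],[0,0,0,0,0,-0.4,0],[0,0,0,0,0,-0.3,0],[0,0,0,0,0,-0.3,0]]])

```text
t: 15.2
tcp_pos: [0.4767, -0.2217, 0.0935]
eef_rot: [0.431, 0.557, -0.429, 0.566]
ft_force: [-0.7, -0.2, 4.6]
opening: 0.0002
```

```bash
python3 st.py
```

```text
15.2 q [-0.662, 0.479, 1.581, 0.002, 1.069, 0.645] tcp [ 0.4767 -0.2217  0.0935] F [-0.7 -0.2  4.6] open 0.0002
[[0.011, 0.965, 0.26], [-0.007, 0.26, -0.965], [-1.0, 0.009, 0.009]] pitch fwd deg 0.7 az -30.0 jaw az -74.9 jaw tilt 0.5
```

Emit:
carry_out(plan=[[[0.02,0.12,0,-0.06,0.04,-0.25,0],[0,0,0,-0.06,0.03,-0.25,0],[0,0,0,-0.05,0,-0.25,0],[0,0,0,-0.03,0,-0.2,0]]])

```text
t: 15.6
tcp_pos: [0.4714, -0.2216, 0.0646]
eef_rot: [0.428, 0.558, -0.432, 0.564]
ft_force: [-0.7, 0.7, 7.0]
opening: -0.0005
```

```bash
python3 st.py
```

```text
15.6 q [-0.664, 0.516, 1.621, -0.008, 0.996, 0.647] tcp [ 0.4714 -0.2216  0.0646] F [-0.7  0.7  7. ] open -0.0005
[[0.003, 0.965, 0.261], [-0.01, 0.261, -0.965], [-1.0, -0.0, 0.011]] pitch fwd deg 0.6 az -75.4 jaw az -74.9 jaw tilt 0.6
```

Emit:
carry_out(plan=[[[0.1,0,0,0,0,-0.12,0],[0,0,0,0,0,-0.1,0],[0,0,0,0,0,-0.05,0]]])

```text
t: 15.9
tcp_pos: [0.471, -0.2218, 0.0564]
eef_rot: [0.43, 0.561, -0.43, 0.562]
ft_force: [-1.8, 0.1, 9.3]
opening: 0.0
```

```bash
python3 st.py;  python3 - <<'E'
from h import *
cv2.imwrite('pics/w15.png',optics.read_camera('wrist')[:,:,::-1])
s=optics.read_camera('scene'); crop(s,210,190,110,100,6,'pics/s15.png')
E
```

```text
15.9 q [-0.667, 0.529, 1.627, -0.001, 0.983, 0.64] tcp [ 0.471  -0.2218  0.0564] F [-1.8  0.1  9.3] open 0.0
[[0.001, 0.965, 0.261], [-0.002, 0.261, -0.965], [-1.0, 0.001, 0.002]] pitch fwd deg 0.1 az -55.3 jaw az -74.9 jaw tilt 0.1
```

View pics/w15.png

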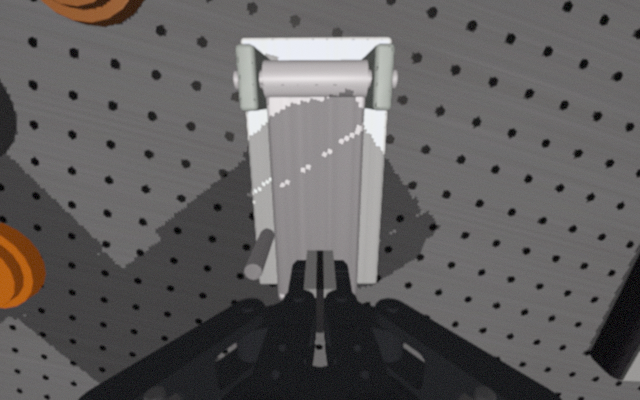

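View pics/s15.png

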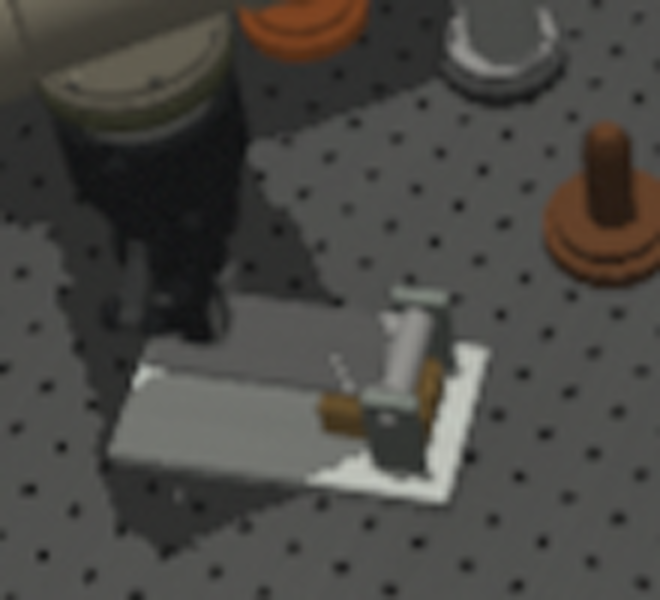

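```bash
python3 - <<'E'
from h import *
im=cv2.imread('pics/w15.png')[:,:,::-1]; crop(im,230,220,150,90,5,'pics/w15z.png')
y=np.radians(15.7); vx=np.array([np.cos(y),np.sin(y),0]); vy=np.array([-vx[1],vx[0],0]); O=np.array([.507,-.210,0]); H=O+.055*vx+[0,0,.055]
W=cam('wrist');S=cam('scene')
for a in(.35,.40,.45,.5):
    e=.45-a; ax=-np.cos(e)*vx+np.sin(e)*np.array([0,0,1]); n=np.sin(e)*vx+np.cos(e)*np.array([0,0,1])
    for s in(1,-1):
        P=H+.115*ax+.003*n+s*.022*vy; print(a,s,'w15z',((proj(W,P)[0]-[230,220])*5).round(1),'s15',((proj(S,P)[0]-[210,190])*6).round(1))
P=O-.04*vx+.034*vy+[0,0,.058]; print('pillar',((proj(W,P)[0]-[230,220])*5).round(1))
o=status.get_obs(); print(o['tcp_pos'],o['ft_force'])
E
```

```text
0.35 1 w15z [225.5 472.8] s15 [171.  264.8]
0.35 -1 w15z [650.5 469. ] s15 [141.4 344. ]
0.4 1 w15z [233.  441.9] s15 [171.9 272.1]
0.4 -1 w15z [643.5 438.1] s15 [142.3 351.2]
0.45 1 w15z [239.9 410.6] s15 [173.3 279.4]
0.45 -1 w15z [637.1 407. ] s15 [143.9 358.4]
0.5 1 w15z [246.3 379.1] s15 [175.3 286.8]
0.5 -1 w15z [631.1 375.6] s15 [146.1 365.7]
pillar [117.  253.9]
[ 0.47096718 -0.22178966  0.05650861] [-2.2731975   1.349359    9.50222686]
```

View pics/w15z.png

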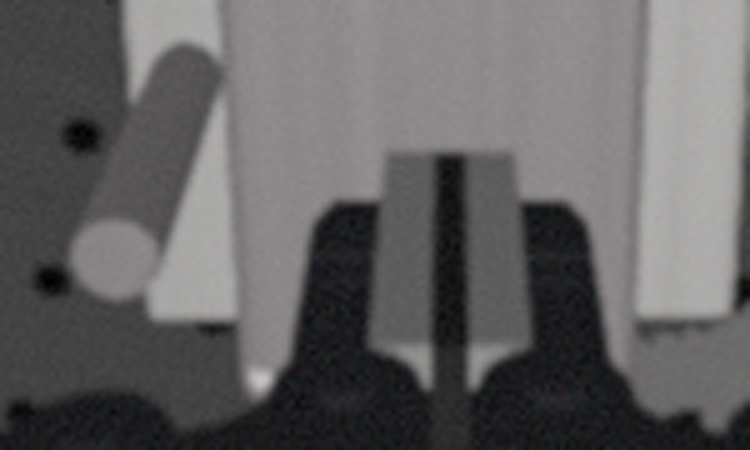

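```bash
python3 - <<'E'
from h import *
s=optics.read_camera('scene'); crop(s,222,230,70,50,11,'pics/s16.png')
y=np.radians(15.7); vx=np.array([np.cos(y),np.sin(y),0]); vy=np.array([-vx[1],vx[0],0]); O=np.array([.507,-.210,0]); H=O+.055*vx+[0,0,.055]
S=cam('scene'); z=np.array([0,0,1])
q=lambda P:((proj(S,P)[0]-[222,230])*11).round(0)
for sx in(-.08,.08): print('foot',sx,q(O+sx*vx-.0425*vy+.01*z))
print('footL',q(O-.08*vx+.0425*vy+.01*z))
for a in(.40,.45,.5):
    e=.45-a; ax=-np.cos(e)*vx+np.sin(e)*z; n=np.sin(e)*vx+np.cos(e)*z
    print(a,[q(H+l*ax+k*n-.022*vy) for l in(.115,.03) for k in(.003,-.003)], 'far',q(H+.115*ax+.003*n+.022*vy))
E
```

```text
foot -0.08 [ 63. 384.]
foot 0.08 [688. 472.]
footL [166. 108.]
0.4 [array([129., 204.]), array([132., 218.]), array([469., 259.]), array([471., 273.])] far [183.  59.]
0.45 [array([132., 217.]), array([136., 231.]), array([469., 263.]), array([472., 277.])] far [186.  72.]
0.5 [array([136., 230.]), array([141., 244.]), array([469., 266.]), array([473., 280.])] far [189.  86.]
```

View pics/s16.png

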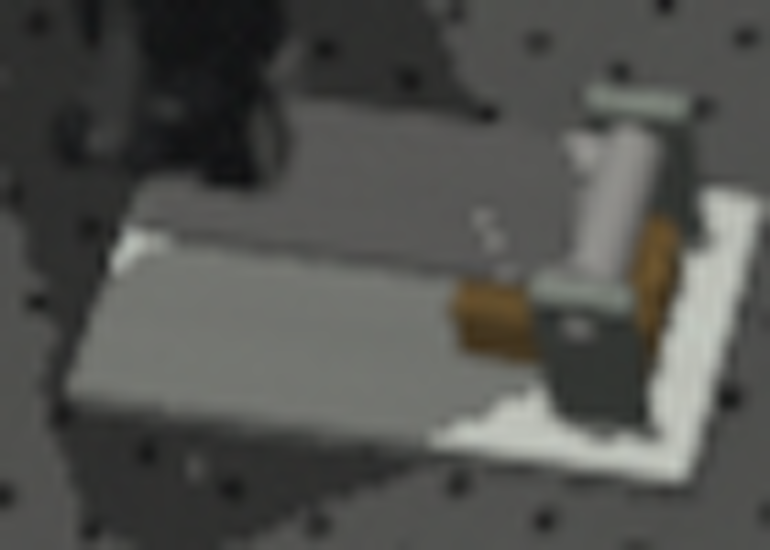

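The scene crop puts the plate's lower edge about where a level plate projects: about (140,241) and (475,282) against (139,240) and (475,285) after the foot-corner offset. The TCP is 1.5 mm below 58 mm, so I'll let it rise slightly and watch for creep.

Emit:
carry_out(plan=[[[0,0,0,0,0,0,0],[0,0,0,0,0,0,0],[0,0,0,0,0,0,0]]])

```text
t: 16.35
tcp_pos: [0.471, -0.2218, 0.0577]
eef_rot: [0.429, 0.56, -0.43, 0.563]
ft_force: [-1.8, 0.8, 9.4]
opening: 0.0003
```

```bash
python3 st.py
```

```text
16.35 q [-0.667, 0.527, 1.626, -0.002, 0.985, 0.641] tcp [ 0.471  -0.2218  0.0577] F [-1.8  0.8  9.4] open 0.0003
[[0.001, 0.965, 0.261], [-0.003, 0.261, -0.965], [-1.0, 0.001, 0.003]] pitch fwd deg 0.2 az -64.1 jaw az -74.9 jaw tilt 0.2
```

Emit:
carry_out(plan=[[[0,0,0,0,0,-0.014,0],[0,0,0,0,0,-0.014,0],[0,0,0,0,0,-0.014,0],[0,0,0,0,0,-0.014,0],[0,0,0,0,0,-0.014,0],[0,0,0,0,0,-0.014,0]]])

```text
t: 16.95
tcp_pos: [0.471, -0.2218, 0.0575]
eef_rot: [0.429, 0.56, -0.431, 0.563]
ft_force: [-1.2, -0.0, 9.2]
opening: 0.0002
```

Stable. I'll hold for over three seconds.

Emit:
carry_out(plan=[[[0,0,0,0,0,-0.013,0],[0,0,0,0,0,-0.013,0],[0,0,0,0,0,-0.013,0],[0,0,0,0,0,-0.013,0],[0,0,0,0,0,-0.013,0],[0,0,0,0,0,-0.013,0],[0,0,0,0,0,-0.013,0],[0,0,0,0,0,-0.013,0],[0,0,0,0,0,-0.013,0],[0,0,0,0,0,-0.013,0],[0,0,0,0,0,-0.013,0],[0,0,0,0,0,-0.013,0]]])

```text
t: 18.15
tcp_pos: [0.471, -0.2218, 0.0574]
eef_rot: [0.427, 0.559, -0.432, 0.565]
ft_force: [-3.0, -0.3, 8.1]
opening: -0.0001
```

Emit:
carry_out(plan=[[[0,0,0,0,0,-0.013,0],[0,0,0,0,0,-0.013,0],[0,0,0,0,0,-0.013,0],[0,0,0,0,0,-0.013,0],[0,0,0,0,0,-0.013,0],[0,0,0,0,0,-0.013,0],[0,0,0,0,0,-0.013,0],[0,0,0,0,0,-0.013,0],[0,0,0,0,0,-0.013,0],[0,0,0,0,0,-0.013,0],[0,0,0,0,0,-0.013,0],[0,0,0,0,0,-0.013,0]]])

```text
t: 19.35
tcp_pos: [0.471, -0.2218, 0.0573]
eef_rot: [0.426, 0.558, -0.433, 0.566]
ft_force: [-2.5, 1.2, 9.2]
opening: -0.0
```

Emit:
carry_out(plan=[[[0,0,0,0,0,-0.013,0],[0,0,0,0,0,-0.013,0],[0,0,0,0,0,-0.013,0],[0,0,0,0,0,-0.013,0],[0,0,0,0,0,-0.013,0],[0,0,0,0,0,-0.013,0],[0,0,0,0,0,-0.013,0],[0,0,0,0,0,-0.013,0],[0,0,0,0,0,-0.013,0],[0,0,0,0,0,-0.013,0],[0,0,0,0,0,-0.013,0],[0,0,0,0,0,-0.013,0]]])

```text
t: 20.55
tcp_pos: [0.471, -0.2218, 0.0572]
eef_rot: [0.424, 0.557, -0.434, 0.567]
ft_force: [-1.8, 0.2, 8.7]
opening: -0.0002
```

```bash
python3 st.py;  python3 - <<'E'
from h import *
s=optics.read_camera('scene'); crop(s,220,90,200,200,3,'pics/s17.png')
s=optics.read_camera('top'); crop(s,180,130,310,130,2.5,'pics/t17.png')
E
python3 st.py
```

```text
20.55 q [-0.661, 0.525, 1.634, -0.016, 0.968, 0.653] tcp [ 0.471  -0.2218  0.0572] F [-1.8  0.2  8.7] open -0.0002
[[0.004, 0.965, 0.263], [-0.02, 0.263, -0.965], [-1.0, -0.002, 0.02]] pitch fwd deg 1.2 az -79.1 jaw az -74.7 jaw tilt 1.2
20.65 q [-0.661, 0.525, 1.634, -0.016, 0.968, 0.653] tcp [ 0.471  -0.2217  0.0572] F [-2.7  1.   9.4] open -0.0001
[[0.004, 0.965, 0.263], [-0.02, 0.263, -0.965], [-1.0, -0.002, 0.02]] pitch fwd deg 1.2 az -79.0 jaw az -74.7 jaw tilt 1.2
```

View pics/s17.png

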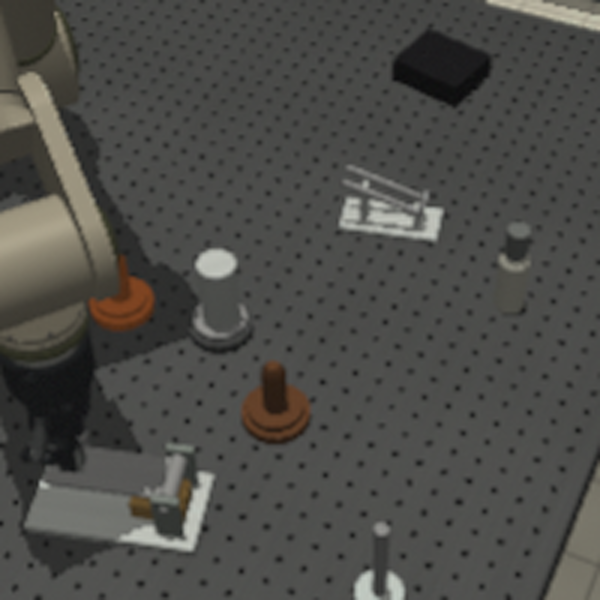

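View pics/t17.png

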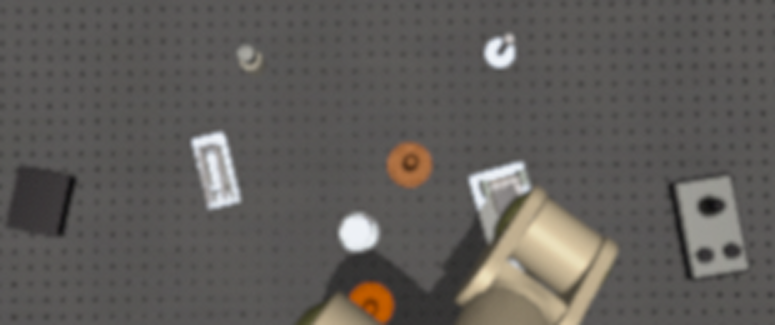

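The hold has lasted well over 3 s, and both views show the canister on its collar with the bystanders unmoved. As a second check that the paddle is level, I'll compare plate width in the wrist view at two points along its length.

```bash
python3 - <<'E'
from h import *
W=cam('wrist'); im=optics.read_camera('wrist'); cv2.imwrite('pics/w18.png',im[:,:,::-1])
g=cv2.GaussianBlur(im.astype(np.float32),(0,0),1).mean(2)
y=np.radians(15.7); vx=np.array([np.cos(y),np.sin(y),0]); vy=np.array([-vx[1],vx[0],0]); O=np.array([.507,-.210,0]); z=np.array([0,0,1]); H=O+.055*vx+.055*z
def pred(a,rows):
    e=.45-a; ax=-np.cos(e)*vx+np.sin(e)*z; n=np.sin(e)*vx+np.cos(e)*z; L=np.linspace(.0,.115,60)
    out=[]
    for s in(1,-1):
        q=proj(W,np.array([H+l*ax+.003*n+s*.022*vy for l in L])); out.append(np.interp(rows,q[:,1],q[:,0]))
    return np.array(out)
rows=np.arange(150,262,5)
pr={a:pred(a,rows) for a in(.35,.4,.45,.5,.55)}
def edge(r,u0):
    row=g[r-2:r+3].mean(0); d=np.abs(np.gradient(row)); u=np.arange(int(u0)-8,int(u0)+9); k=u[np.argmax(d[u])]
    w=d[k-2:k+3]; return (w*np.arange(k-2,k+3)).sum()/w.sum(), d[k]
for i,r in enumerate(rows):
    (l,dl),(rr,dr)=edge(r,pr[.45][0,i]),edge(r,pr[.45][1,i])
    print(r,'L %.1f R %.1f w %.1f (%.0f %.0f)'%(l,rr,rr-l,dl,dr),{a:round(float(p[1,i]-p[0,i]),1) for a,p in pr.items()}, pr[.45][:,i].round(1))
E
```

```text
150 L 268.7 R 362.8 w 94.1 (13 14) {0.35: 96.6, 0.4: 95.5, 0.45: 94.4, 0.5: 93.4, 0.55: 92.4} [268.7 363.1]
155 L 269.0 R 362.7 w 93.7 (12 14) {0.35: 96.2, 0.4: 95.1, 0.45: 94.0, 0.5: 92.9, 0.55: 91.8} [269. 363.]
160 L 269.3 R 362.4 w 93.1 (13 14) {0.35: 95.9, 0.4: 94.7, 0.45: 93.5, 0.5: 92.3, 0.55: 91.1} [269.3 362.8]
165 L 269.6 R 362.2 w 92.6 (12 14) {0.35: 95.5, 0.4: 94.2, 0.45: 93.0, 0.5: 91.7, 0.55: 90.5} [269.6 362.6]
170 L 269.8 R 361.9 w 92.1 (13 14) {0.35: 95.2, 0.4: 93.8, 0.45: 92.5, 0.5: 91.2, 0.55: 89.9} [269.9 362.4]
175 L 270.2 R 361.8 w 91.6 (13 14) {0.35: 94.8, 0.4: 93.4, 0.45: 92.0, 0.5: 90.6, 0.55: 89.2} [270.2 362.2]
180 L 270.6 R 361.4 w 90.8 (12 14) {0.35: 94.5, 0.4: 93.0, 0.45: 91.5, 0.5: 90.0, 0.55: 88.6} [270.5 362. ]
185 L 270.7 R 361.3 w 90.6 (13 14) {0.35: 94.1, 0.4: 92.5, 0.45: 91.0, 0.5: 89.5, 0.55: 87.9} [270.8 361.8]
190 L 271.1 R 361.1 w 90.1 (13 14) {0.35: 93.8, 0.4: 92.1, 0.45: 90.5, 0.5: 88.9, 0.55: 87.3} [271.1 361.6]
195 L 271.6 R 360.8 w 89.2 (13 14) {0.35: 93.4, 0.4: 91.7, 0.45: 90.0, 0.5: 88.3, 0.55: 86.7} [271.4 361.4]
200 L 271.6 R 360.7 w 
[... 679 characters left out ...]
.7, 0.45: 86.5, 0.5: 84.3, 0.55: 82.1} [273.5 360. ]
235 L 271.6 R 358.9 w 87.3 (17 14) {0.35: 90.5, 0.4: 88.2, 0.45: 86.0, 0.5: 83.7, 0.55: 81.5} [273.9 359.8]
240 L 270.8 R 358.7 w 87.9 (33 14) {0.35: 90.2, 0.4: 87.8, 0.45: 85.5, 0.5: 83.1, 0.55: 80.8} [274.2 359.6]
245 L 269.8 R 358.4 w 88.6 (23 14) {0.35: 89.8, 0.4: 87.4, 0.45: 84.9, 0.5: 82.6, 0.55: 80.2} [274.5 359.4]
250 L 268.2 R 358.4 w 90.2 (23 14) {0.35: 89.4, 0.4: 86.9, 0.45: 84.4, 0.5: 82.0, 0.55: 79.5} [274.8 359.2]
255 L 266.9 R 358.0 w 91.1 (23 14) {0.35: 89.1, 0.4: 86.5, 0.45: 83.9, 0.5: 81.4, 0.55: 78.9} [275.1 359. ]
260 L 266.1 R 357.7 w 91.6 (13 14) {0.35: 88.7, 0.4: 86.0, 0.45: 83.4, 0.5: 80.8, 0.55: 78.2} [275.4 358.8]
```

View pics/w18.png

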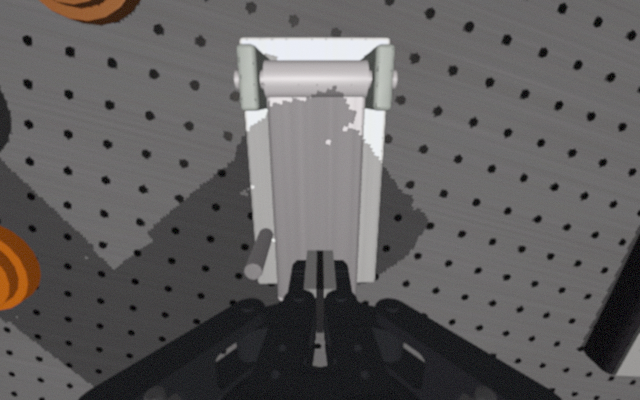

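Plate width in the wrist view tapers from 94.1 to 86.3 px, which gives an angle of about 0.465 rad. The TCP height gives about 0.459. That's within a degree of level, but I'll trim up about 0.8 mm and hold again.

Emit:
carry_out(plan=[[[0.12,0,0,0,0,0,0],[0.12,0,0,0,0,0,0],[0,0,0,0,0,-0.01,0],[0,0,0,0,0,-0.013,0]]])

```text
t: 21.1
tcp_pos: [0.471, -0.2218, 0.058]
eef_rot: [0.43, 0.561, -0.428, 0.563]
ft_force: [-3.0, 0.8, 7.8]
opening: -0.0
```

Emit:
carry_out(plan=[[[0,0,0,0,0,-0.013,0],[0,0,0,0,0,-0.013,0],[0,0,0,0,0,-0.013,0],[0,0,0,0,0,-0.013,0],[0,0,0,0,0,-0.013,0],[0,0,0,0,0,-0.013,0],[0,0,0,0,0,-0.013,0],[0,0,0,0,0,-0.013,0],[0,0,0,0,0,-0.013,0],[0,0,0,0,0,-0.013,0],[0,0,0,0,0,-0.013,0],[0,0,0,0,0,-0.013,0]]])

```text
t: 22.3
tcp_pos: [0.471, -0.2218, 0.0574]
eef_rot: [0.429, 0.56, -0.429, 0.564]
ft_force: [-1.3, 1.1, 8.6]
opening: -0.0001
```

Emit:
carry_out(plan=[[[0,0,0,0,0,-0.013,0],[0,0,0,0,0,-0.013,0],[0,0,0,0,0,-0.013,0],[0,0,0,0,0,-0.013,0],[0,0,0,0,0,-0.013,0],[0,0,0,0,0,-0.013,0],[0,0,0,0,0,-0.013,0],[0,0,0,0,0,-0.013,0],[0,0,0,0,0,-0.013,0],[0,0,0,0,0,-0.013,0],[0,0,0,0,0,-0.013,0],[0,0,0,0,0,-0.013,0]]])

```text
t: 23.5
tcp_pos: [0.471, -0.2218, 0.0572]
eef_rot: [0.427, 0.559, -0.43, 0.565]
ft_force: [-2.1, 1.3, 8.5]
opening: 0.0
```

Emit:
carry_out(plan=[[[0,0,0,0,0,-0.013,0],[0,0,0,0,0,-0.013,0],[0,0,0,0,0,-0.013,0],[0,0,0,0,0,-0.013,0],[0,0,0,0,0,-0.013,0],[0,0,0,0,0,-0.013,0],[0,0,0,0,0,-0.013,0],[0,0,0,0,0,-0.013,0],[0,0,0,0,0,-0.013,0],[0,0,0,0,0,-0.013,0],[0,0,0,0,0,-0.013,0],[0,0,0,0,0,-0.013,0]]])

```text
t: 24.7
tcp_pos: [0.471, -0.2218, 0.0571]
eef_rot: [0.426, 0.558, -0.431, 0.567]
ft_force: [-2.3, 0.6, 9.5]
opening: 0.0001
```

```bash
python3 st.py; python3 - <<'E'
from h import *
for i in range(6): optics.read_camera('scene')
print(status.get_obs()['tcp_pos'],status.get_obs()['ft_force'])
E
```

```text
24.7 q [-0.664, 0.525, 1.633, -0.009, 0.97, 0.644] tcp [ 0.471  -0.2218  0.0571] F [-2.3  0.6  9.5] open 0.0001
[[0.006, 0.964, 0.265], [-0.014, 0.265, -0.964], [-1.0, 0.002, 0.015]] pitch fwd deg 0.8 az -67.1 jaw az -74.7 jaw tilt 0.8
[ 0.4709982  -0.22176807  0.05710011] [-3.36520992  0.72708356  9.18244592]
```

Holding steady at 57.1–58.0 mm (0.45–0.46 rad). Last look, then I'll hand it in.

```bash
python3 - <<'E'
from bench import ctrl
print(ctrl.sign_off())
E
```

```text
the job is handed in; nothing more can be done
None
```

I took the canister off the rest and turned it mouth down. I lowered it over the white drying post until it met the collar: z stopped falling, with 6–9 N upward. Then I let go and backed off. After that I pressed the paddle with closed fingers from t ≈ 16 s to the end at about 25 s, and handed in while still pressing.

**Last checks**
- **Canister:** the scene and top pictures, taken during the hold at about t = 20.6 s, show it upright on the collar. They also show the spray bottle, slide box, joystick panel and optical post where they were. I judged this by eye and did not re-measure their positions.
- **Paddle:** the fingertips stayed at 57.1–58.0 mm (level is 58 mm), which gives about 0.45–0.46 rad.
    - The plate's taper in the wrist picture gave about 0.465 rad at 57.2 mm.
    - The scene picture fitted 0.45–0.46 rad.
- **Small disagreements:**
    - The press force was 8–9.5 N, a little over the nominal 8 N.
    - The fingertips drifted about 0.9 mm down during the second hold, so the paddle ended perhaps half a degree to a degree below level.
- **Time:** the job ended at about 25 s of the 70 s allowed.

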